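# Hang the bit block on its stud

## Robot

A 6-joint arm with a two-finger parallel gripper is mounted at the origin on the work surface. World frame = base frame: x ahead of the robot, y to its left, z up, the work surface at z = 0. Lengths are in m, angles in rad, forces in N, time in s.
With the tool pointing down it reaches from about 0.375 to 0.975 m from the base axis. Payload 3.8 kg.
Tool frame: the origin (TCP) lies on the mounting face of the last link; the fingertips stand 173 mm ahead of it and the grasp point (between the pads) lies 155 mm ahead of it; z points along the fingers, y is the direction in which the jaws open and shut (so a half turn about z gives the same grasp; the last joint's range is limited). The gripper opens to 85 mm and grips with 20 to 120 N. Pads are 22 mm wide; open, the fingers measure 114 mm over their backs; the gripper's body (76 mm by 85 mm) begins 54 mm behind the grasp point. The pads swing forward as they close: fully open they stand 13 mm farther back than shut.
Start: joints at [-1.369, 0.264, 1.604, -0, 1.274, -0.037], TCP at [0.16, -0.656, 0.405] pointing down, gripper open.
Joint ranges: [-2.63, 2.63], [-0.94, 2.18], [0.31, 2.57], [-1.31, 4.45], [0, 2.66], [-2.55, 2.55]. Speed limits (rad/s): [2.57, 2.57, 3.14, 3.14, 3.14, 3.14].

## Interface

Orientations are given as a rotation vector (axis times angle).
In Python, from workcell import bot, imaging, order gives the robot as it stands. The module is installed in compiled form; this text tells all that it offers.
- The arm moves only by the shell command python3 -m creep 'ROWS' [OPENING] [FORCE]. ROWS is JSON, a list of rows, each an object with "slide": the shift along the tool's x, y, z each as a share of 25 mm, from -1 to 1, a list of three; "angular": the turn, a rotation vector about the tool's x, y, z each as a share of 4 degrees, from -1 to 1, a list of three. A call has 1 to 5 rows; each row shifts and turns the commanded pose from where the row before left it, along the tool's axes as they then stand; what a row does not reach is not made up. A row lasts 1/12 s, in which the tool goes at most 41.7 mm and 7.16 degrees, less where a joint would pass 70% of its speed; a pose out of reach is approached as far as the arm can. A call with a number of a shift or a turn outside -1 to 1 is refused whole. A call with a gripper value outside its range is refused whole. OPENING is the closure, from -1 (fully open) to 1 (shut), set as the call begins (- or left out, the last holds). The fingers move at their own pace and stop on an object; FORCE is the grip in N (left out, the last holds). Time passes only in rows, so rows that do not move let the fingers close. It gives the time, the measured TCP pose, the force and the opening at its end, in the units of the state.
- bot.read_state(): the state, without advancing time (a new reading comes with each control period).
- imaging.read_camera(name): name is "scene" or "top" or "wrist"; returns (picture, depth): 384x512x3 uint8, red, green, blue; 384x512 float32, m along the optical axis (not along the pixel's ray), 0 where there is no reading.
- imaging.camera_model(name): a dict with "fovy" (degrees; the focal length in pixels is half the picture's height over the tangent of half this angle, whatever the lens; pixels are square), "cx", "cy" (the principal point, pixels), "camera_from_world" (4x4, takes a point from world to camera coordinates); the wrist camera has in their place "tool_from_camera" (4x4, takes a point from camera to tool coordinates, whose origin is the TCP and whose axes are the flange's). Camera axes: x right, y down, z forward; pixel columns grow to the right and rows downward; lengths in m; the calibration is good to about 2 mm. A picture is of the moment at which its call begins: read the wrist's pose just before it. camera_model takes no time and is no camera call.
- order.finish_job(): hands the job in, once; it reports no verdict.
The state is a dict: "time": time; "q": joint angles; "joint_vel": joint speeds; "joint_torque": joint torques, N m; "tool_pos": TCP position; "tcp_rot": TCP orientation; "wrist_force": force on the tool from outside, world axes, zero at the start; "torque": the same for the moment, N m; "width": opening from 0.0 (shut) to 1.0 (fully open).
Only numpy, scipy, OpenCV 4.12 (cv2) and the standard library are available. Lean on these libraries where they do the work, as an engineer would, in place of code of your own. Each camera call takes 0.05 s, during which the arm holds its last target.

## Task

Hang the bit block on the tool stand: hold its back plate to the rail, feel for the stud with the large round end of the keyhole and press the plate flat on the rail, then slide the block down until the stud is fully home at the top of the slot. Let go and leave it hanging upright; push gently throughout, and leave the other things on the bench where they are.

Things in the scene. Friction and masses are not known exactly. Their poses are not given: they have to be found in the camera images.
- block_centre (a point): Centre of the wood of the bit block. Axes: z up, x to the back plate, y across. Wood: 72 mm along x, 48 wide (y), 40 high, two rows of bits standing at most 10 mm above its top. On its +x end a steel back plate, 3 mm thick, 48 wide, 90 high from the underside; its back face is 39 mm from this point. Grip across y, best near the -x end, which keeps the gripper's body clear of the stand.
- keyhole (a point): Centre of the large round end of the keyhole, on the back face of the plate: y middle, 54 mm above the block's underside; axes as for block_centre. The round end is 16.5 mm across; from it a slot 7 mm wide runs straight up. Fully home, the stud's axis is 18 mm above this point, so the block slides down 18 mm. Plate thickness 3 mm; plate top 36 mm above this point.
- bit_block: The bit block as a whole, about 0.15 to 0.25 kg, standing upright on the bench at the start. Origin: in the plane of its underside, y middle, 35 mm in front of the back face of the plate (20 mm under and 4 mm to the plate's side of block_centre); axes as for block_centre.
- tool_stand: Fixed stand: upright plywood board 320 mm wide, 138 high, on steel feet that reach back, with an aluminium rail (slotted strip 40 mm wide, as high as the board, face 15 mm proud of it) up the middle of its front. Origin: on the bench under the middle of the rail's face. x points level into the board, z up. Spanners hang at its ends, over 105 mm from the middle, no farther out than the rail.
- rail_face (a point): Point on the rail's front face, on its centre line, 105 mm above the bench; axes as for the stand. The stud sits on this centre line, but its height is not given: clamped by eye, its axis is 87 to 123 mm above the bench; look or feel for it. Head 13 mm across, countersunk (rim 4.4 mm off the rail), 5 mm shank, pointing to -x; the head's front stands 6.9 mm off the rail and does not give when pushed.
- stud_head (a joint): How far the sprung stud head is drawn out of the rail: 0 at rest, at most 4 mm (in m), about 2 N per mm. The plate sliding in under the head draws it out about 1 mm and it then drags on the plate with some 1 to 5 N, so the block may not drop home by its own weight: push it down to the stop.
- spray_can: Bystander: upright aluminium spray can, 66 mm across, 190 mm high. Origin: centre of its underside.
- spanner: Bystander: flat steel spanner lying on the bench.
- screwdriver: Bystander: screwdriver lying on the bench.
- sprocket: Bystander: flat steel sprocket, 94 mm across, 5 mm thick, lying in front of the stand. Origin: centre of its underside.
- grease_jar: Bystander: jar with black lid, 60 mm across, 55 mm high. Origin: centre of its underside.
- pedal: Bystander: black bicycle pedal, 95 x 84 x 26 mm, lying flat.
- tyre_brush: Bystander: flat brush lying on the bench.
Mind the look-alikes: they are no part of the job. Leave any green, turquoise or yellow look-alike of the bit_block alone.

How it is judged:
On the way:
1. the large end of the keyhole is over the stud head and the plate lies flat on the rail (x of rail_face in the frame of keyhole between -0.002 and 0.0025 m and angle between the x axis of bit_block and the x axis of tool_stand, either way round below 0.1 rad and y of stud_head_c0 in the frame of keyhole between -0.005 and 0.005 m and z of stud_head_c0 in the frame of keyhole between -0.005 and 0.006 m), for 0.05 s.
At the end, for the whole second after the job is handed in: The bit block hangs on the stud at rest and let go: stud within 1.5 mm of the top end of the slot, back plate flat on the rail (within 2.5 mm and 0.1 rad), block upright within 0.1 rad; the other things on the bench have not moved 20 mm (x of rail_face in the frame of keyhole between -0.002 and 0.0025 m and angle between the x axis of bit_block and the x axis of tool_stand, either way round below 0.1 rad and y of stud_head_c0 in the frame of keyhole between -0.005 and 0.005 m and z of stud_head_c0 in the frame of keyhole between 0.0165 and 0.022 m and angle between bit_block's own z axis and vertical below 0.1 rad and linear speed of bit_block below 0.01 m/s); the robot touches nothing.
It fails at once if the block is pushed against the stud or the stand too hard (contact forces of together more than 40 N) (contact force between bit_block and tool_stand above 40 N).
It fails at once if something else on the bench is moved by more than 20 mm (distance of any of spray_can, spanner, screwdriver, sprocket, grease_jar, pedal, tyre_brush from where it was at the start of the episode above 0.02 m).
It also fails if it takes over 64 s, if anything falls off the work surface, if the arm or the gripper's body presses on something with over 40 N, if the wrist force passes 120 N, or if a joint passes its speed limit or range.

## Working session

There is one attempt and no reset: what is moved stays moved. The work goes in short steps, Python scripts to look and compute and a shell command to move; the robot and the scene stay as the last step left them, time stands still between calls to the robot, and variables do not carry over. Pictures are saved under pics/ and viewed, and the job is handed in when it is done.

```bash
ls; mkdir -p pics; python3 - <<'E'
from workcell import bot, imaging, order
import cv2, numpy as np
print(bot.read_state())
for n in ["scene","top","wrist"]:
    p,d=imaging.read_camera(n)
    cv2.imwrite(f"pics/{n}0.png",p[:,:,::-1]); np.save(f"pics/{n}0.npy",d)
    print(n,imaging.camera_model(n))
E
```

```text
pics
{'time': 0.0, 'q': array([-1.36891205e+00,  2.64751865e-01,  1.60540513e+00,  2.38913614e-05,
        1.27367707e+00, -3.68747583e-02]), 'joint_vel': array([-2.84255275e-04, -3.22564032e-05,  1.91975909e-04,  8.21021510e-05,
        5.86590345e-04,  5.75891784e-04]), 'joint_torque': array([ 1.09262321e-03, -5.15113485e+01, -3.67310214e+01,  1.97899544e-05,
        1.30919844e-02, -9.39390475e-06]), 'tool_pos': array([ 0.15958382, -0.65550366,  0.40334564]), 'tcp_rot': array([-3.11701462e+00, -3.73874436e-01,  2.54222718e-04]), 'wrist_force': array([ 0.27986555, -0.39494713, -0.08883417]), 'torque': array([ 0.05485656, -0.03952852,  0.02491474]), 'width': 1.0022866083344657}
scene {'fovy': 46.08229538747108, 'cx': 255.66393163546346, 'cy': 187.52585401713722, 'camera_from_world': array([[ 0.70557928,  0.70859905,  0.00672834, -0.28953214],
       [ 0.42604626, -0.41660523, -0.80307202, -0.20020582],
       [-0.56625301,  0.56949756, -0.59584399,  1.50431862],
       [ 0.        ,  0.        ,  0.        ,  1.        ]])}
top {'fovy': 45.18228355880451, 'cx': 259.8037913968985, 'cy': 186.59371730205555, 'camera_from_world': array([[ 0.00977407, -0.99994116, -0.00470614, -0.12835987],
       [-0.98677172, -0.00888351, -0.16187233,  0.55182199],
       [ 0.161821  ,  0.00622604, -0.98680049,  1.06609404],
       [ 0.        ,  0.        ,  0.        ,  1.        ]])}
wrist {'fovy': 58.03167427247772, 'cx': 260.4235309809769, 'cy': 185.91594773628378, 'tool_from_camera': array([[ 5.64852811e-04, -9.62789994e-01, -2.70250085e-01,
         6.86698704e-02],
       [ 9.99999336e-01,  8.15162437e-04, -8.13978656e-04,
        -4.08115499e-05],
       [ 1.00398822e-03, -2.70249446e-01,  9.62789815e-01,
         3.05188889e-02],
       [ 0.00000000e+00,  0.00000000e+00,  0.00000000e+00,
         1.00000000e+00]])}
```

View pics/scene0.png

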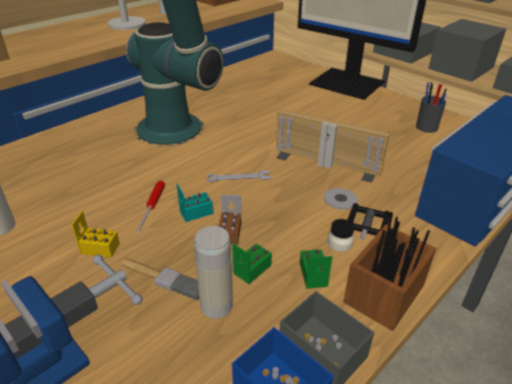

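View pics/top0.png

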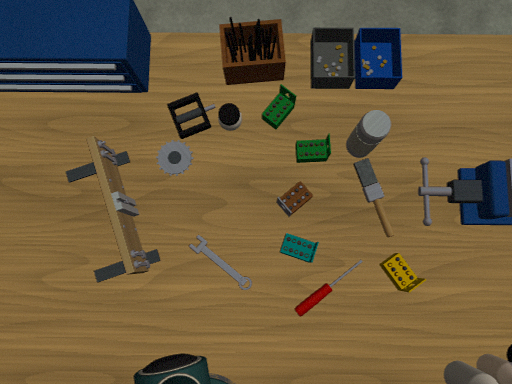

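View pics/wrist0.png

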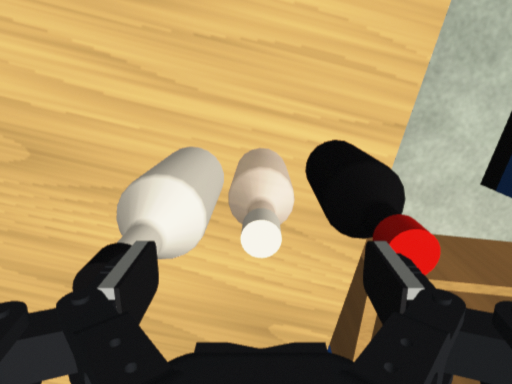

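```bash
cat > h.py <<'E'
import numpy as np, cv2
from workcell import bot, imaging, order
from scipy.spatial.transform import Rotation as R
def K(m):
    f=192/np.tan(np.radians(m['fovy']/2)); return f,m['cx'],m['cy']
def cfw(n,st=None):
    m=imaging.camera_model(n)
    if n!='wrist': return m['camera_from_world']
    T=np.eye(4);T[:3,:3]=R.from_rotvec(st['tcp_rot']).as_matrix();T[:3,3]=st['tool_pos']
    return np.linalg.inv(T@m['tool_from_camera'])
def cloud(n,d,st=None):
    f,cx,cy=K(imaging.camera_model(n)); v,u=np.mgrid[:384,:512]
    P=np.stack([(u-cx)/f*d,(v-cy)/f*d,d,np.ones_like(d)],-1)
    P=P@np.linalg.inv(cfw(n,st)).T
    P=P[...,:3]; P[d==0]=np.nan; return P
def proj(n,X,st=None):
    f,cx,cy=K(imaging.camera_model(n)); X=np.atleast_2d(X)
    p=np.c_[X,np.ones(len(X))]@cfw(n,st).T
    return np.c_[f*p[:,0]/p[:,2]+cx,f*p[:,1]/p[:,2]+cy]
def crop(src,u0,v0,u1,v1,s,out):
    p=cv2.imread(src)[v0:v1,u0:u1]; cv2.imwrite(out,cv2.resize(p,None,fx=s,fy=s,interpolation=cv2.INTER_CUBIC))
E
python3 - <<'E'
from h import *
np.set_printoptions(precision=4,suppress=True)
d=np.load('pics/top0.npy');P=cloud('top',d)
p=cv2.imread('pics/top0.png')
for (u,v) in [(295,198),(280,200),(120,205),(115,190),(175,158),(220,260)]: print(u,v,P[v,u],p[v,u])
d2=np.load('pics/scene0.npy');P2=cloud('scene',d2)
for (u,v) in [(231,203),(231,225),(327,145),(340,197),(300,140)]: print(u,v,P2[v,u])
crop('pics/top0.png',260,170,330,222,10,'pics/ct.png')
crop('pics/scene0.png',200,180,270,250,8,'pics/cs.png')
crop('pics/scene0.png',270,105,395,185,6,'pics/cst.png')
E
```

```text
295 198 [ 0.5263 -0.2079  0.0429] [29 58 89]
280 200 [ 0.515  -0.1702  0.0886] [111 105 104]
120 205 [0.4942 0.1825 0.1369] [127 133 127]
115 190 [0.5343 0.2102 0.0916] [47 71 92]
175 158 [0.6302 0.0912 0.0071] [52 52 48]
220 260 [ 0.3777 -0.0281  0.007 ] [127 119 115]
231 203 [ 0.444  -0.1247  0.0005]
231 225 [ 0.5417 -0.2123  0.0393]
327 145 [0.506  0.1905 0.0709]
340 197 [0.632  0.0948 0.0055]
300 140 [0.4224 0.1713 0.0599]
```

View pics/ct.png

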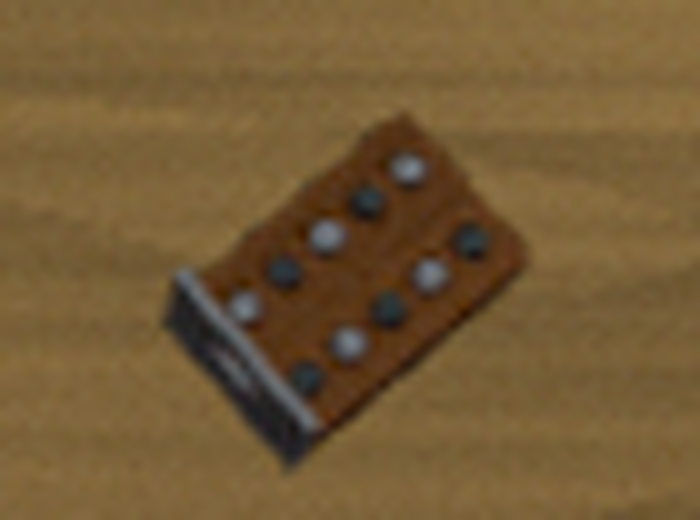

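View pics/cs.png

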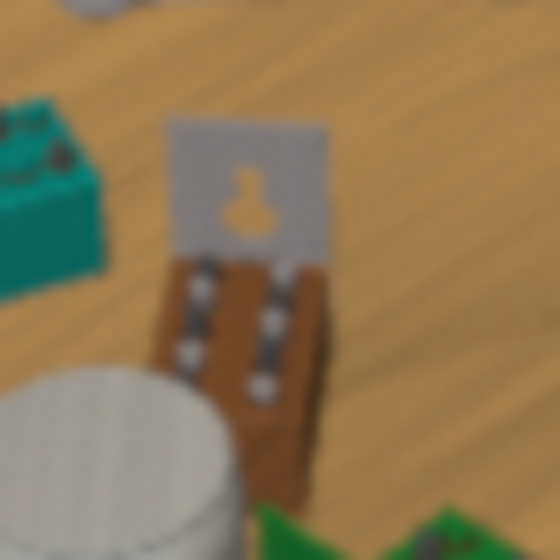

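View pics/cst.png

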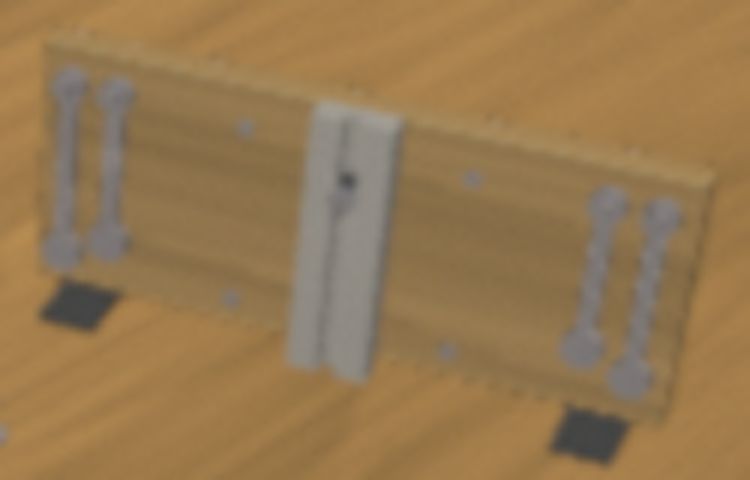

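```bash
python3 - <<'E'
from h import *
np.set_printoptions(precision=4,suppress=True)
P2=cloud('scene',np.load('pics/scene0.npy'));P=cloud('top',np.load('pics/top0.npy'))
def plane(X):
    c=np.nanmean(X,0);X=X[~np.isnan(X).any(1)];u,s,vt=np.linalg.svd(X-X.mean(0));return X.mean(0),vt[2],s/np.sqrt(len(X))
# board
b=np.r_[P2[130:150,300:312].reshape(-1,3),P2[140:160,345:362].reshape(-1,3)]
print('board',plane(b))
r=P2[132:162,324:331].reshape(-1,3);print('rail',plane(r))
pl=P2[197:210,224:239].reshape(-1,3);pl=pl[pl[:,2]>0.042];print('plate',plane(pl),len(pl))
# rail top from top view
T=P[160:250,95:160];m=(T[...,2]>0.11);X=T[m];print('top>0.11',len(X),X.min(0),X.max(0))
u,s,vt=np.linalg.svd(X[:,:2]-X[:,:2].mean(0));print(X.mean(0),vt)
# block wood top via top
T=P[170:222,260:330].reshape(-1,3)
w=T[(T[:,2]>0.033)&(T[:,2]<0.056)];print('wood',len(w),w.mean(0),cv2.minAreaRect((w[:,:2]*1000).astype(np.float32)))
q=T[(T[:,2]>0.07)];print('platetop',len(q),q.mean(0),cv2.minAreaRect((q[:,:2]*1000).astype(np.float32)))
E
```

```text
board (array([0.5171, 0.2031, 0.0694]), array([-0.3355,  0.942 ,  0.0065]), array([0.0707, 0.0189, 0.0022]))
rail (array([0.5093, 0.1865, 0.0689]), array([-0.1099, -0.9907, -0.0808]), array([0.0288, 0.007 , 0.0036]))
plate (array([ 0.507 , -0.1795,  0.0685]), array([ 0.6458, -0.7635, -0.0099]), array([0.0119, 0.0108, 0.0015])) 163
top>0.11 1198 [0.3985 0.1607 0.1101] [0.5986 0.2444 0.1441]
[0.4952 0.1998 0.1348] [[-0.9418 -0.3361]
 [ 0.3361 -0.9418]]
wood 567 [ 0.5288 -0.2085  0.0422] ((527.8038330078125, -206.39022827148438), (48.145713806152344, 75.36888122558594), 40.64045715332031)
platetop 48 [ 0.5041 -0.1788  0.0866] ((504.4640197753906, -179.20201110839844), (47.008296966552734, 3.1970579624176025), 40.36983108520508)
```

The brown block at top (295,198) / scene (231,217) has brown wood and a steel plate with a keyhole, so it fits the description. The look-alikes to leave alone are turquoise (299,247), green (279,106) and (313,149), and yellow (402,271). The stud shows in the scene picture at about (328,136). Next I'll plan the approach.

```bash
cat > plan.py <<'E'
from h import *
import sys,json
# usage plan.py x y z yaw_deg tilt_deg(about tool y) [cone rows n]  -> prints rows
def Rt(yaw,tilt): # tool down, tool x at world yaw; tilt>0 swings tool z toward tool x heading
    r=np.radians(yaw); X=np.array([np.cos(r),np.sin(r),0]);Z=np.array([0,0,-1.]);Y=np.cross(Z,X)
    M=np.c_[X,Y,Z]; return M@R.from_euler('y',tilt,degrees=True).as_matrix()
def plan(p0,R0,p1,R1,n=None):
    rv=R.from_matrix(R0.T@R1).as_rotvec()
    n=n or int(np.ceil(max(np.linalg.norm(p1-p0)/.0245,np.abs(rv).max()/np.radians(3.99),1)))
    p,Rc=p0.copy(),R0.copy(); out=[];a=np.round(rv/n/np.radians(4),3)
    for i in range(n):
        t=p0+(p1-p0)*(i+1)/n
        s=np.round(Rc.T@(t-p)/.025,2)
        p=p+Rc@s*.025;Rc=Rc@R.from_rotvec(a*np.radians(4)).as_matrix()
        out.append({"slide":s.tolist(),"angular":a.tolist()})
    for i in range(0,n,5): print(json.dumps(out[i:i+5]))
    print('end',p.round(4),n)
if __name__=='__main__':
    a=[float(x) for x in sys.argv[1:]]
    st=bot.read_state()
    plan(st['tool_pos'],R.from_rotvec(st['tcp_rot']).as_matrix(),np.array(a[:3]),Rt(a[3],a[4] if len(a)>4 else 0),int(a[5]) if len(a)>5 else None)
E
python3 plan.py 0.544 -0.226 0.40 130.5
```

```text
[{"slide": [0.63, -0.44, 0.01], "angular": [-0.0, -0.001, -0.974]}, {"slide": [0.66, -0.39, 0.0], "angular": [-0.0, -0.001, -0.974]}, {"slide": [0.69, -0.34, 0.01], "angular": [-0.0, -0.001, -0.974]}, {"slide": [0.71, -0.3, 0.0], "angular": [-0.0, -0.001, -0.974]}, {"slide": [0.73, -0.25, 0.01], "angular": [-0.0, -0.001, -0.974]}]
[{"slide": [0.74, -0.2, 0.0], "angular": [-0.0, -0.001, -0.974]}, {"slide": [0.75, -0.15, 0.01], "angular": [-0.0, -0.001, -0.974]}, {"slide": [0.77, -0.09, 0.0], "angular": [-0.0, -0.001, -0.974]}, {"slide": [0.76, -0.05, 0.01], "angular": [-0.0, -0.001, -0.974]}, {"slide": [0.77, 0.01, 0.0], "angular": [-0.0, -0.001, -0.974]}]
[{"slide": [0.77, 0.06, 0.01], "angular": [-0.0, -0.001, -0.974]}, {"slide": [0.76, 0.11, 0.0], "angular": [-0.0, -0.001, -0.974]}, {"slide": [0.75, 0.16, 0.01], "angular": [-0.0, -0.001, -0.974]}, {"slide": [0.74, 0.22, 0.01], "angular": [-0.0, -0.001, -0.974]}, {"slide": [0.72, 0.26, -0.0], "angular": [-0.0, -0.001, -0.974]}]
[{"slide": [0.7, 0.31, 0.0], "angular": [-0.0, -0.001, -0.974]}, {"slide": [0.68, 0.36, 0.01], "angular": 
[... 207 characters left out ...]
01, -0.974]}]
[{"slide": [0.56, 0.53, 0.01], "angular": [-0.0, -0.001, -0.974]}, {"slide": [0.52, 0.57, 0.0], "angular": [-0.0, -0.001, -0.974]}, {"slide": [0.48, 0.6, 0.01], "angular": [-0.0, -0.001, -0.974]}, {"slide": [0.44, 0.63, 0.0], "angular": [-0.0, -0.001, -0.974]}, {"slide": [0.4, 0.66, 0.01], "angular": [-0.0, -0.001, -0.974]}]
[{"slide": [0.35, 0.68, 0.0], "angular": [-0.0, -0.001, -0.974]}, {"slide": [0.3, 0.71, 0.01], "angular": [-0.0, -0.001, -0.974]}, {"slide": [0.26, 0.72, 0.0], "angular": [-0.0, -0.001, -0.974]}, {"slide": [0.2, 0.74, 0.01], "angular": [-0.0, -0.001, -0.974]}, {"slide": [0.15, 0.76, -0.0], "angular": [-0.0, -0.001, -0.974]}]
end [ 0.5441 -0.226   0.4   ] 30
```

```bash
python3 -m creep '[{"slide":[0.63,-0.44,0],"angular":[0,0,-0.97]},{"slide":[0.66,-0.39,0],"angular":[0,0,-0.97]},{"slide":[0.69,-0.34,0],"angular":[0,0,-0.97]},{"slide":[0.71,-0.3,0],"angular":[0,0,-0.97]},{"slide":[0.73,-0.25,0],"angular":[0,0,-0.97]}]' -1
python3 -m creep '[{"slide":[0.74,-0.2,0],"angular":[0,0,-0.97]},{"slide":[0.75,-0.15,0],"angular":[0,0,-0.97]},{"slide":[0.77,-0.09,0],"angular":[0,0,-0.97]},{"slide":[0.76,-0.05,0],"angular":[0,0,-0.97]},{"slide":[0.77,0.01,0],"angular":[0,0,-0.97]}]'
```

```text
time: 0.57
tool_pos: [0.2242, -0.5834, 0.4042]
tcp_rot: [-3.009, -0.899, -0.0]
wrist_force: [-0.4, -0.0, 0.2]
width: 0.997
time: 0.98
tool_pos: [0.2884, -0.5119, 0.4043]
tcp_rot: [-2.815, -1.393, 0.0]
wrist_force: [-0.2, -0.1, -0.6]
width: 1.002
```

```bash
python3 -m creep '[{"slide":[0.77,0.06,0],"angular":[0,0,-0.97]},{"slide":[0.76,0.11,0],"angular":[0,0,-0.97]},{"slide":[0.75,0.16,0],"angular":[0,0,-0.97]},{"slide":[0.74,0.22,0],"angular":[0,0,-0.97]},{"slide":[0.72,0.26,0],"angular":[0,0,-0.97]}]'
python3 -m creep '[{"slide":[0.7,0.31,0],"angular":[0,0,-0.97]},{"slide":[0.68,0.36,0],"angular":[0,0,-0.97]},{"slide":[0.65,0.41,0],"angular":[0,0,-0.97]},{"slide":[0.63,0.44,0],"angular":[0,0,-0.97]},{"slide":[0.59,0.49,0],"angular":[0,0,-0.97]}]'
python3 -m creep '[{"slide":[0.56,0.53,0],"angular":[0,0,-0.97]},{"slide":[0.52,0.57,0],"angular":[0,0,-0.97]},{"slide":[0.48,0.6,0],"angular":[0,0,-0.97]},{"slide":[0.44,0.63,0],"angular":[0,0,-0.97]},{"slide":[0.4,0.66,0],"angular":[0,0,-0.97]}]'
python3 -m creep '[{"slide":[0.35,0.68,0],"angular":[0,0,-0.97]},{"slide":[0.3,0.71,0],"angular":[0,0,-0.97]},{"slide":[0.26,0.72,0],"angular":[0,0,-0.97]},{"slide":[0.2,0.74,0],"angular":[0,0,-0.97]},{"slide":[0.15,0.76,0],"angular":[0,0,-0.97]}]'
python3 plan.py 0.58 -0.12 0.36 112 40
```

```text
time: 1.4
tool_pos: [0.3527, -0.4405, 0.4043]
tcp_rot: [-2.54, -1.848, -0.0]
wrist_force: [0.7, -0.1, 0.0]
width: 1.0
time: 1.82
tool_pos: [0.417, -0.3693, 0.4043]
tcp_rot: [-2.192, -2.249, -0.0]
wrist_force: [0.6, -0.0, 0.6]
width: 1.0
time: 2.23
tool_pos: [0.4817, -0.298, 0.4043]
tcp_rot: [-1.782, -2.587, 0.0]
wrist_force: [0.5, 0.2, 0.1]
width: 1.001
time: 2.65
tool_pos: [0.5463, -0.227, 0.4043]
tcp_rot: [-1.321, -2.85, 0.0]
wrist_force: [-1.2, -0.0, -0.8]
width: 0.999
[{"slide": [0.24, 0.38, 0.18], "angular": [-0.16, 0.991, 0.438]}, {"slide": [0.24, 0.37, 0.19], "angular": [-0.16, 0.991, 0.438]}, {"slide": [0.23, 0.36, 0.22], "angular": [-0.16, 0.991, 0.438]}, {"slide": [0.23, 0.35, 0.24], "angular": [-0.16, 0.991, 0.438]}, {"slide": [0.22, 0.34, 0.26], "angular": [-0.16, 0.991, 0.438]}]
[{"slide": [0.22, 0.33, 0.28], "angular": [-0.16, 0.991, 0.438]}, {"slide": [0.2, 0.33, 0.29], "angular": [-0.16, 0.991, 0.438]}, {"slide": [0.2, 0.31, 0.31], "angular": [-0.16, 0.991, 0.438]}, {"slide": [0.18, 0.3, 0.33], "angular": [-0.16, 0.991, 0.438]}, {"slide": [0.16, 0.3, 0.35], "angular": [-0.16, 0.991, 0.438]}]
end [ 0.5801 -0.12    0.3598] 10
```

```bash
cat > snap.py <<'E'
from h import *
import sys
n,cam=sys.argv[1],sys.argv[2] if len(sys.argv)>2 else 'wrist'
import pickle
st=bot.read_state();p,d=imaging.read_camera(cam)
cv2.imwrite(f'pics/{n}.png',p[:,:,::-1]);np.save(f'pics/{n}.npy',d);pickle.dump(st,open(f'pics/{n}.pkl','wb'))
print(st['tool_pos'],st['tcp_rot'],st['wrist_force'],st['q'])
E
python3 snap.py w1; python3 plan.py 0.58 -0.12 0.31 112 45
```

```text
[ 0.54630496 -0.22696821  0.40425451] [-1.32051815e+00 -2.84977755e+00  3.02691797e-05] [-1.19064087 -0.01617238 -0.76684581] [-4.35860261e-01  1.07863870e-01  1.78821341e+00 -2.18351917e-05
  1.24624820e+00 -1.13880670e+00]
[{"slide": [0.2, 0.31, 0.32], "angular": [-0.149, 0.928, 0.367]}, {"slide": [0.18, 0.3, 0.33], "angular": [-0.149, 0.928, 0.367]}, {"slide": [0.17, 0.29, 0.34], "angular": [-0.149, 0.928, 0.367]}, {"slide": [0.15, 0.28, 0.36], "angular": [-0.149, 0.928, 0.367]}, {"slide": [0.14, 0.27, 0.37], "angular": [-0.149, 0.928, 0.367]}]
[{"slide": [0.12, 0.27, 0.38], "angular": [-0.149, 0.928, 0.367]}, {"slide": [0.1, 0.26, 0.4], "angular": [-0.149, 0.928, 0.367]}, {"slide": [0.08, 0.26, 0.4], "angular": [-0.149, 0.928, 0.367]}, {"slide": [0.06, 0.25, 0.4], "angular": [-0.149, 0.928, 0.367]}, {"slide": [0.05, 0.24, 0.42], "angular": [-0.149, 0.928, 0.367]}]
[{"slide": [0.02, 0.24, 0.42], "angular": [-0.149, 0.928, 0.367]}, {"slide": [-0.0, 0.23, 0.42], "angular": [-0.149, 0.928, 0.367]}]
end [ 0.5799 -0.12    0.31  ] 12
```

View pics/w1.png

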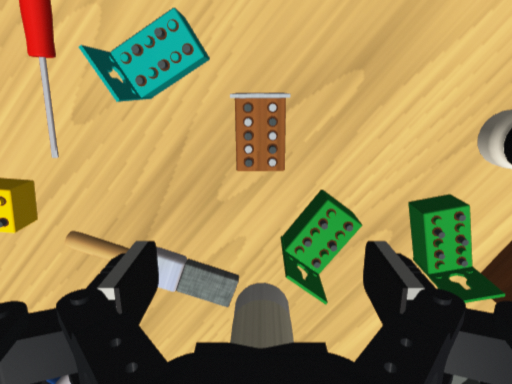

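```bash
python3 - <<'E'
from h import *
import pickle
np.set_printoptions(precision=4,suppress=True)
P=cloud('top',np.load('pics/top0.npy'))
c=P[100:165,340:400].reshape(-1,3);c=c[c[:,2]>.18];print('can top',len(c),c.mean(0),cv2.minEnclosingCircle((c[:,:2]*1000).astype(np.float32)))
st=pickle.load(open('pics/w1.pkl','rb'));W=cloud('wrist',np.load('pics/w1.npy'),st)
X=W[85:180,220:300].reshape(-1,3)
pt=X[X[:,2]>.075];print('platetop',len(pt),pt.mean(0),cv2.minAreaRect((pt[:,:2]*1000).astype(np.float32)))
w=X[(X[:,2]>.034)&(X[:,2]<.055)];print('wood',len(w),w.mean(0),cv2.minAreaRect((w[:,:2]*1000).astype(np.float32)), np.median(w[:,2]))
print('bench',np.median(W[60:80,230:290,2]))
im=cv2.imread('pics/w1.png');hsv=cv2.cvtColor(im,cv2.COLOR_BGR2HSV)
crop('pics/w1.png',220,80,300,180,6,'pics/c1.png')
for q in [(.544,-.226,.022)]: print(proj('wrist',np.array(q),st))
E
```

```text
can top 688 [ 0.6665 -0.3689  0.1903] ((667.6084594726562, -369.1228332519531), 31.809341430664062)
platetop 265 [ 0.5036 -0.1789  0.0892] ((504.7659912109375, -178.20677185058594), (47.74814987182617, 3.058467149734497), 40.54914093017578)
wood 3644 [ 0.5285 -0.206   0.041 ] ((529.1143188476562, -206.87841796875), (47.95561981201172, 70.57730865478516), 40.070621490478516) 0.04026412256857026
bench nan
[[258.9997 155.9359]]
```

View pics/c1.png

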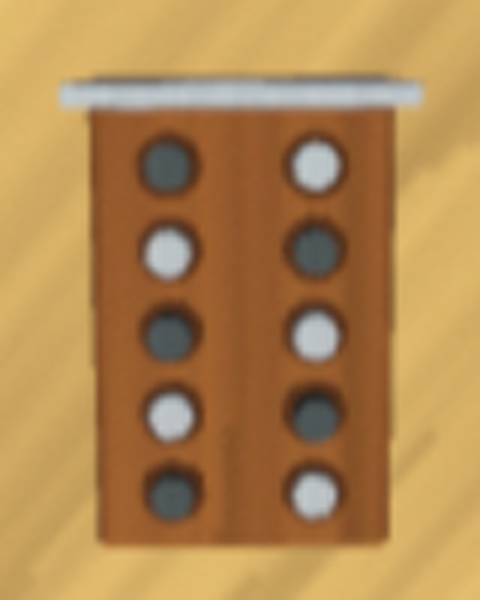

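```bash
python3 -m creep '[{"slide":[0.2,0.31,0.32],"angular":[-0.15,0.93,0.37]},{"slide":[0.18,0.3,0.33],"angular":[-0.15,0.93,0.37]},{"slide":[0.17,0.29,0.34],"angular":[-0.15,0.93,0.37]},{"slide":[0.15,0.28,0.36],"angular":[-0.15,0.93,0.37]},{"slide":[0.14,0.27,0.37],"angular":[-0.15,0.93,0.37]}]'
python3 -m creep '[{"slide":[0.12,0.27,0.38],"angular":[-0.15,0.93,0.37]},{"slide":[0.1,0.26,0.4],"angular":[-0.15,0.93,0.37]},{"slide":[0.08,0.26,0.4],"angular":[-0.15,0.93,0.37]},{"slide":[0.06,0.25,0.4],"angular":[-0.15,0.93,0.37]},{"slide":[0.05,0.24,0.42],"angular":[-0.15,0.93,0.37]}]'
python3 -m creep '[{"slide":[0.02,0.24,0.42],"angular":[-0.15,0.93,0.37]},{"slide":[0,0.23,0.42],"angular":[-0.15,0.93,0.37]},{"slide":[0,0,0],"angular":[0,0,0]}]'
python3 snap.py w2
python3 -c "
from h import *
crop('pics/w2.png',150,0,390,180,3,'pics/c2.png')"
```

```text
time: 3.12
tool_pos: [0.5593, -0.184, 0.3648]
tcp_rot: [-1.373, -2.503, -0.268]
wrist_force: [0.3, -0.4, -0.8]
width: 1.001
time: 3.53
tool_pos: [0.573, -0.1406, 0.3253]
tcp_rot: [-1.379, -2.148, -0.489]
wrist_force: [0.5, -0.1, -0.5]
width: 1.002
time: 3.78
tool_pos: [0.5777, -0.1226, 0.3071]
tcp_rot: [-1.37, -2.001, -0.564]
wrist_force: [-0.0, -0.9, -0.1]
width: 0.997
[ 0.57773923 -0.12263857  0.30707189] [-1.37023199 -2.00109025 -0.56422698] [-0.01419648 -0.92686714 -0.13721963] [-0.40156457  0.37232446  1.75258957  0.53036799  1.62675324 -0.91168215]
```

View pics/w2.png

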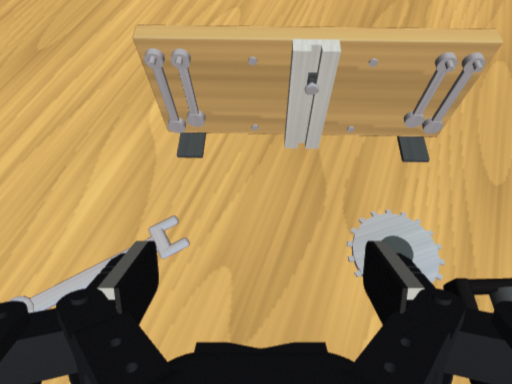

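View pics/c2.png

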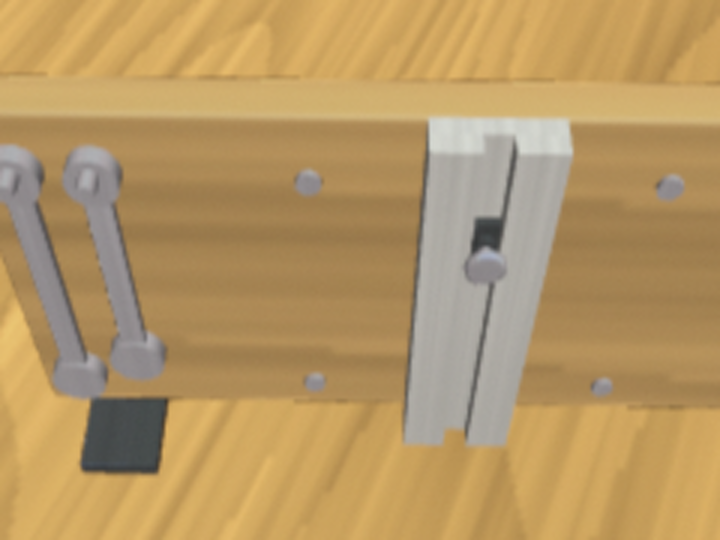

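```bash
python3 - <<'E'
from h import *
import pickle
np.set_printoptions(precision=4,suppress=True)
st=pickle.load(open('pics/w2.pkl','rb'));W=cloud('wrist',np.load('pics/w2.npy'),st)
def plane(X):
    X=X[~np.isnan(X).any(1)]
    for _ in range(5):
        c=X.mean(0);u,s,vt=np.linalg.svd(X-c,full_matrices=False);n=vt[2];r=(X-c)@n
        X=X[np.abs(r)<max(2.*r.std(),.0005)]
    if n[1]<0:n=-n
    return c,n,r.std(),len(X)
b=np.r_[W[60:115,205:280].reshape(-1,3),W[60:115,345:420].reshape(-1,3)];cb,nb,s,l=plane(b);print('board',cb,nb,s,l,np.degrees(np.arctan2(nb[1],nb[0])))
r=W[57:140,296:330].reshape(-1,3);cr,nr,s,l=plane(r);print('rail',cr,nr,s,l,np.degrees(np.arctan2(nr[1],nr[0])))
n=np.array([nb[0],nb[1],0]);n/=np.linalg.norm(n)
print('rail-board offset',(cr-cb)@n)
# rail edges via face mask: points within 3mm of rail face
X=W[45:150,280:345].reshape(-1,3);X=X[~np.isnan(X).any(1)];d=(X-cr)@n; F=X[np.abs(d)<.003]
t=np.cross([0,0,1],n) # stand y
y=(F-cr)@t
for z0,z1 in [(0.01,.04),(.04,.07),(.07,.1),(.1,.13),(.13,.15)]:
    k=(F[:,2]>z0)&(F[:,2]<z1); print(z0,y[k].min(),y[k].max(),np.percentile(y[k],[1,99]))
print('ztop',F[:,2].max(),F[:,2].min())
H=X[(d<-.0045)&(d>-.012)];print('head',len(H),((H-cr)@np.c_[n,t]).mean(0),H[:,2].min(),H[:,2].max(),H.mean(0)); dh=(H-cr)@np.c_[n,t];print(dh.min(0),dh.max(0))
# ray
f,cx,cy=K(imaging.camera_model('wrist'));Ti=np.linalg.inv(cfw('wrist',st))
for uv in [(312,88),(312,87)]:
    ray=Ti[:3,:3]@np.array([(uv[0]-cx)/f,(uv[1]-cy)/f,1]);o=Ti[:3,3]
    p=o+ray*(((cr-.0069*n)-o)@n)/(ray@n);print(uv,p,(p-cr)@t)
print('t',t,'n',n)
# scene ray check
f,cx,cy=K(imaging.camera_model('scene'));Ti=np.linalg.inv(cfw('scene'))
for uv in [(327,138),(327,136)]:
    ray=Ti[:3,:3]@np.array([(uv[0]-cx)/f,(uv[1]-cy)/f,1]);o=Ti[:3,3]
    p=o+ray*(((cr-.0069*n)-o)@n)/(ray@n);print('scene',uv,p,(p-cr)@t)
E
python3 - <<'E'
import sys;sys.path.insert(0,'.')
from h import *
crop('pics/w2.png',290,70,335,104,16,'pics/c3.png')
E
```

```text
board [0.503  0.1995 0.0812] [-0.3384  0.941   0.0028] 0.0004337581443867133 7109 109.78207071744825
rail [0.509  0.1871 0.079 ] [-0.2779  0.9598  0.0393] 0.002799748435384333 2201 106.14702864185853
rail-board offset -0.013701912686614815
0.01 -0.017255846946564506 0.022698806947543785 [-0.017   0.0225]
0.04 -0.017392272279416678 0.022772028413510236 [-0.0169  0.0227]
0.07 -0.017343575668440216 0.022862845262934074 [-0.017   0.0227]
0.1 -0.01721740380004337 0.022840329281566662 [-0.0169  0.0226]
0.13 -0.017173881943081448 0.022811296738157186 [-0.0168  0.0228]
ztop 0.13955767787939183 -0.0008508513495963932
head 133 [-0.0079  0.0032] 0.001759106362239915 0.10797671428358105 [0.5086 0.1786 0.1015]
[-0.0093 -0.0034] [-0.0045  0.0275]
(312, 88) [0.5091 0.1798 0.1016] 0.00230725020022066
(312, 87) [0.509  0.1797 0.1028] 0.002459697568821741
t [-0.941  -0.3384  0.    ] n [-0.3384  0.941   0.    ]
scene (327, 138) [0.5103 0.1802 0.0999] 0.0010698693359350404
scene (327, 136) [0.5097 0.18   0.1061] 0.0017267272342838958
```

View pics/c3.png

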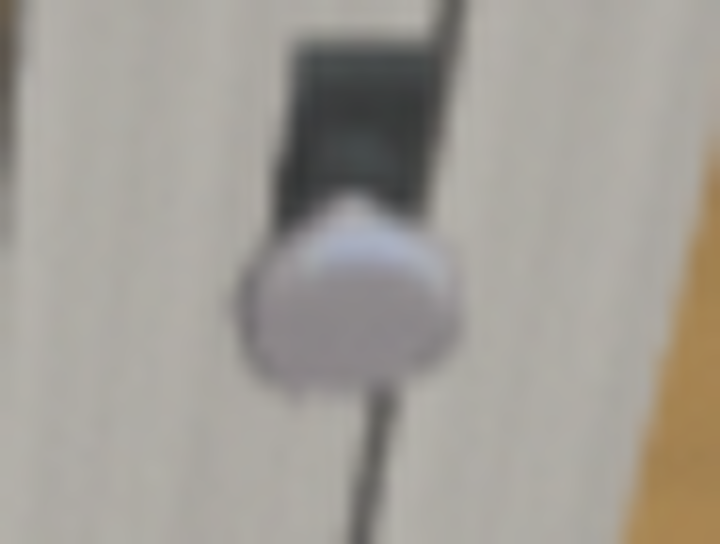

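```bash
python3 - <<'E'
from h import *
import pickle
np.set_printoptions(precision=4,suppress=True)
st=pickle.load(open('pics/w2.pkl','rb'));W=cloud('wrist',np.load('pics/w2.npy'),st)
n=np.array([-.3384,.941,0]);n/=np.linalg.norm(n);t=np.cross([0,0,1],n)
cb=np.array([.503,.1995,.0812])
D=(W-cb)@n;Y=(W-cb)@t
# rail face left and right strips
for (u0,u1) in [(294,303),(318,332)]:
    x=D[57:140,u0:u1].ravel();x=x[(x<-.010)&(x>-.02)];print('face',np.median(x),len(x))
F=(D<-.012)&(D>-.0175)&(W[...,2]>.02)&(W[...,2]<.13); print('rail y',np.nanpercentile(Y[F],[.5,99.5]))
yc=np.nanpercentile(Y[F],[.5,99.5]).mean()
k=(D[70:104,295:330]<-.0185);Z=W[70:104,295:330,2];vv=D[70:104,295:330]
for lo,hi in [(-.0235,-.021),(-.0235,-.0205),(-.021,-.0185)]:
    m=(vv>lo)&(vv<hi);print(lo,m.sum(),'z',Z[m].min(),Z[m].max(),Z[m].mean(),'y',(Y[70:104,295:330][m]-yc).min(),(Y[70:104,295:330][m]-yc).max(),'D',vv[m].mean())
print('yc',yc)
c=cb+n*-.015+t*yc;print('rail face centre xy',c)
E
```

```text
face -0.015038656754786665 683
face -0.01503461185568379 849
rail y [-0.1412  0.146 ]
-0.0235 111 z 0.09484738846206395 0.10751844943536903 0.10167876307340552 y -0.007182428440605793 0.0052175795817004395 D -0.02187205541570825
-0.0235 118 z 0.09484738846206395 0.10797671428358105 0.10195427622675746 y -0.007182428440605793 0.0052175795817004395 D -0.021807260102108345
-0.021 21 z 0.09754688957921501 0.10797671428358105 0.10513693322006851 y -0.006841960873625802 0.0050597450996855845 D -0.02019997639954218
yc 0.0023814860878348804
rail face centre xy [0.5058 0.1846 0.0812]
```

```bash
python3 plan.py 0.5433 -0.2240 0.30 130.4
```

```text
[{"slide": [-0.21, -0.23, -0.17], "angular": [0.149, -0.932, -0.377]}, {"slide": [-0.22, -0.24, -0.16], "angular": [0.149, -0.932, -0.377]}, {"slide": [-0.21, -0.24, -0.14], "angular": [0.149, -0.932, -0.377]}, {"slide": [-0.23, -0.25, -0.12], "angular": [0.149, -0.932, -0.377]}, {"slide": [-0.22, -0.26, -0.1], "angular": [0.149, -0.932, -0.377]}]
[{"slide": [-0.22, -0.27, -0.09], "angular": [0.149, -0.932, -0.377]}, {"slide": [-0.22, -0.27, -0.07], "angular": [0.149, -0.932, -0.377]}, {"slide": [-0.21, -0.28, -0.05], "angular": [0.149, -0.932, -0.377]}, {"slide": [-0.21, -0.28, -0.04], "angular": [0.149, -0.932, -0.377]}, {"slide": [-0.21, -0.29, -0.02], "angular": [0.149, -0.932, -0.377]}]
[{"slide": [-0.2, -0.3, -0.0], "angular": [0.149, -0.932, -0.377]}, {"slide": [-0.19, -0.3, 0.01], "angular": [0.149, -0.932, -0.377]}]
end [ 0.5433 -0.2241  0.2999] 12
```

```bash
python3 -m creep '[{"slide":[-0.21,-0.23,-0.17],"angular":[0.15,-0.93,-0.38]},{"slide":[-0.22,-0.24,-0.16],"angular":[0.15,-0.93,-0.38]},{"slide":[-0.21,-0.24,-0.14],"angular":[0.15,-0.93,-0.38]},{"slide":[-0.23,-0.25,-0.12],"angular":[0.15,-0.93,-0.38]},{"slide":[-0.22,-0.26,-0.1],"angular":[0.15,-0.93,-0.38]}]'
python3 -m creep '[{"slide":[-0.22,-0.27,-0.09],"angular":[0.15,-0.93,-0.38]},{"slide":[-0.22,-0.27,-0.07],"angular":[0.15,-0.93,-0.38]},{"slide":[-0.21,-0.28,-0.05],"angular":[0.15,-0.93,-0.38]},{"slide":[-0.21,-0.28,-0.04],"angular":[0.15,-0.93,-0.38]},{"slide":[-0.21,-0.29,-0.02],"angular":[0.15,-0.93,-0.38]}]'
python3 -m creep '[{"slide":[-0.2,-0.3,0],"angular":[0.15,-0.93,-0.38]},{"slide":[-0.19,-0.3,0.01],"angular":[0.15,-0.93,-0.38]},{"slide":[0,0,0],"angular":[0,0,0]}]'
python3 snap.py w3
python3 - <<'E'
from h import *
import pickle
np.set_printoptions(precision=4,suppress=True)
st=pickle.load(open('pics/w3.pkl','rb'));W=cloud('wrist',np.load('pics/w3.npy'),st)
X=W[0:300,180:340].reshape(-1,3)
k=np.hypot(X[:,0]-.525,X[:,1]+.2)<.06;X=X[k]
pt=X[(X[:,2]>.084)&(X[:,2]<.096)];print('platetop',len(pt),pt.mean(0),cv2.minAreaRect((pt[:,:2]*1000).astype(np.float32)))
w=X[(X[:,2]>.036)&(X[:,2]<.046)];print('wood',len(w),w.mean(0),cv2.minAreaRect((w[:,:2]*1000).astype(np.float32)), np.median(w[:,2]))
R0=R.from_rotvec(st['tcp_rot']).as_matrix();print(R0)
E
```

```text
time: 4.25
tool_pos: [0.5641, -0.1665, 0.3078]
tcp_rot: [-1.376, -2.376, -0.357]
wrist_force: [-0.1, 0.1, -1.4]
width: 1.002
time: 4.67
tool_pos: [0.5497, -0.2084, 0.3047]
tcp_rot: [-1.341, -2.726, -0.11]
wrist_force: [0.7, 0.0, 0.1]
width: 1.0
time: 4.92
tool_pos: [0.5433, -0.2252, 0.3032]
tcp_rot: [1.311, 2.848, -0.001]
wrist_force: [-1.0, -0.8, -0.4]
width: 1.002
[ 0.54325869 -0.22523795  0.3031848 ] [ 1.31055246e+00  2.84791162e+00 -1.02712340e-03] [-0.98208392 -0.84489915 -0.39608346] [-4.35199091e-01  1.82761798e-01  1.89836718e+00 -7.24021187e-04
  1.05385657e+00 -1.14306480e+00]
platetop 651 [ 0.5047 -0.1783  0.0897] ((504.719482421875, -178.3041534423828), (47.70656967163086, 2.9953441619873047), 40.701236724853516)
wood 6292 [ 0.5288 -0.2064  0.0404] ((528.0145874023438, -205.590576171875), (48.191123962402344, 74.31495666503906), 40.581111907958984) 0.04026271470047563
[[-0.6505  0.7595  0.0057]
 [ 0.7595  0.6505 -0.0034]
 [-0.0063  0.0022 -1.    ]]
```

View pics/w3.png

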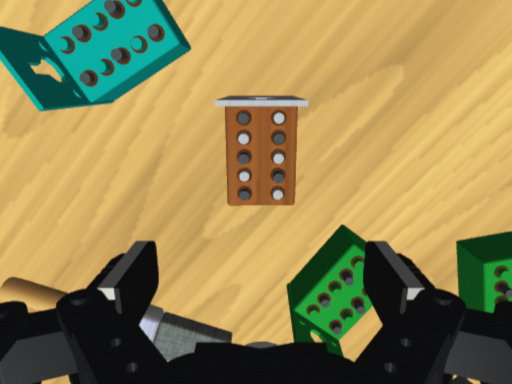

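```bash
python3 - <<'E'
from h import *
np.set_printoptions(precision=4,suppress=True)
P=cloud('top',np.load('pics/top0.npy'));im=cv2.imread('pics/top0.png');h=cv2.cvtColor(im,cv2.COLOR_BGR2HSV)
m=(h[...,0]>50)&(h[...,0]<80)&(h[...,1]>120);m[:125]=False
a=np.radians(130.6);bx=np.array([np.cos(a),np.sin(a)]);by=np.array([bx[1],-bx[0]])
g=np.array([.5435,-.2234])
X=P[m];X=X[(X[:,2]>.01)];Q=(X[:,:2]-g)@np.c_[bx,by]
print(len(X),Q.min(0),Q.max(0)); k=(abs(Q[:,0])<.045);print('near',Q[k].min(0) if k.any() else None)
for lo in range(-120,60,15):
    k=(Q[:,0]*1e3>lo)&(Q[:,0]*1e3<lo+15)
    if k.any(): print(lo,Q[k,1].min(),Q[k,1].max(),X[k,2].max())
E
python3 plan.py 0.5435 -0.2234 0.181 130.6
```

```text
664 [-0.2644 -0.6083] [0.4803 0.3209]
near [-0.0449  0.0651]
-120 -0.608250168148561 0.07761437999375807 0.09602596432491861
-105 0.02193241184987461 0.08863384104129819 0.09356673229451351
-90 0.032198315103918296 0.09782642192886146 0.053232249504509666
-75 0.04320651003496646 0.16782770973162062 0.046563842073799266
-60 0.05392939084376064 0.17677412727394454 0.049310231492853074
-45 0.0650997877583441 0.06715200500976952 0.03740685475377581
[{"slide": [0.01, 0.0, 0.98], "angular": [0.009, 0.007, -0.005]}, {"slide": [0.01, 0.01, 0.97], "angular": [0.009, 0.007, -0.005]}, {"slide": [0.01, 0.0, 0.98], "angular": [0.009, 0.007, -0.005]}, {"slide": [0.01, 0.01, 0.98], "angular": [0.009, 0.007, -0.005]}, {"slide": [0.0, 0.0, 0.97], "angular": [0.009, 0.007, -0.005]}]
end [ 0.5435 -0.2235  0.181 ] 5
```

```bash
python3 -m creep '[{"slide":[0.01,0,0.8],"angular":[0.01,0.01,0]},{"slide":[0.01,0.01,0.8],"angular":[0.01,0.01,0]},{"slide":[0.01,0,0.8],"angular":[0.01,0.01,0]},{"slide":[0.01,0.01,0.8],"angular":[0.01,0.01,0]},{"slide":[0.01,0,0.8],"angular":[0.01,0.01,0]}]' -0.6
python3 -m creep '[{"slide":[0,0,0.5],"angular":[0,0,0]},{"slide":[0,0,0.3],"angular":[0,0,0]},{"slide":[0,0,0.1],"angular":[0,0,0]},{"slide":[0,0,0],"angular":[0,0,0]}]'
python3 plan.py 0.5435 -0.2234 0.181 130.6
```

```text
time: 5.38
tool_pos: [0.544, -0.2228, 0.2016]
tcp_rot: [-1.315, -2.85, -0.002]
wrist_force: [0.3, -0.7, -0.2]
width: 0.803
time: 5.72
tool_pos: [0.5437, -0.2227, 0.1791]
tcp_rot: [-1.314, -2.85, -0.001]
wrist_force: [0.2, -0.3, 0.5]
width: 0.803
[{"slide": [-0.02, -0.02, -0.08], "angular": [-0.009, -0.048, -0.023]}]
end [ 0.5436 -0.2234  0.1811] 1
```

```bash
python3 -m creep '[{"slide":[0,0,0],"angular":[0,0,0]},{"slide":[0,0,0],"angular":[0,0,0]},{"slide":[0,0,0],"angular":[0,0,0]},{"slide":[0,0,0],"angular":[0,0,0]},{"slide":[0,0,0],"angular":[0,0,0]}]' 1 70
python3 -m creep '[{"slide":[0,0,0],"angular":[0,0,0]},{"slide":[0,0,0],"angular":[0,0,0]}]'
python3 snap.py w4
```

```text
time: 6.13
tool_pos: [0.5445, -0.2232, 0.181]
tcp_rot: [1.315, 2.852, 0.001]
wrist_force: [0.7, 0.0, 6.5]
width: 0.551
time: 6.3
tool_pos: [0.5445, -0.2232, 0.181]
tcp_rot: [1.315, 2.853, 0.001]
wrist_force: [0.4, -0.4, 5.6]
width: 0.549
[ 0.54454177 -0.22321162  0.18095117] [1.31466407e+00 2.85254584e+00 9.91638161e-04] [ 0.38120694 -0.36139759  5.59621057] [-4.31527495e-01  3.34796566e-01  1.96955997e+00  8.50291119e-04
  8.36560557e-01 -1.13917368e+00]
```

View pics/w4.png

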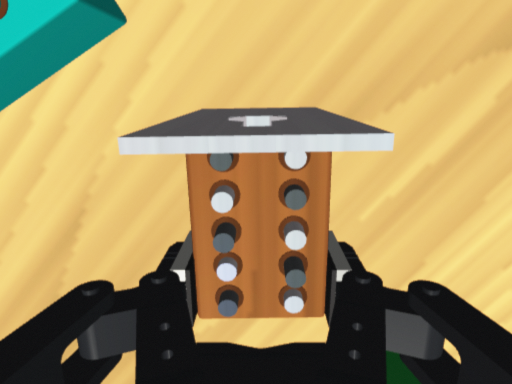

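```bash
python3 -m creep '[{"slide":[0,0,-0.4],"angular":[0,0,0]},{"slide":[0,0,-0.8],"angular":[0,0,0]},{"slide":[0,0,-1],"angular":[0,0,0]},{"slide":[0,0,-1],"angular":[0,0,0]},{"slide":[0,0,-0.6],"angular":[0,0,0]}]'
python3 -m creep '[{"slide":[0,0,0],"angular":[0,0,0]},{"slide":[0,0,0],"angular":[0,0,0]}]'
python3 snap.py w5
cat > blk.py <<'E'
from h import *
import pickle,sys
np.set_printoptions(precision=4,suppress=True)
n=sys.argv[1]
st=pickle.load(open(f'pics/{n}.pkl','rb'));d=np.load(f'pics/{n}.npy')
m=imaging.camera_model('wrist');f,cx,cy=K(m);v,u=np.mgrid[:384,:512]
C=np.stack([(u-cx)/f*d,(v-cy)/f*d,d,np.ones_like(d)],-1)@m['tool_from_camera'].T
C=C[...,:3];C[d==0]=np.nan
# plate top edge & plate back in tool frame
s=C[95:160,110:400].reshape(-1,3);s=s[~np.isnan(s).any(1)]
s=s[(s[:,2]<.2)&(s[:,0]>.03)&(s[:,0]<.08)]
zt=np.percentile(s[:,2],2);print('ztop tool',zt,len(s))
t=s[s[:,2]<zt+.004]
print('top edge mean',t.mean(0),cv2.minAreaRect((t[:,:2]*1000).astype(np.float32)))
b=s[(s[:,2]>zt+.006)&(s[:,2]<zt+.075)]
c=b.mean(0);vt=np.linalg.svd(b-c,full_matrices=False)[2];print('back face',len(b),c,vt[2])
w=C[150:320,195:325].reshape(-1,3);w=w[(w[:,2]>.11)&(w[:,2]<.15)];zz=w[:,2];print('wood z hist',np.histogram(zz,12))
hi=np.median(zz[zz>np.percentile(zz,30)]);wt=w[abs(zz-hi)<.002];c=wt.mean(0);print('wood top',c,np.linalg.svd(wt-c,full_matrices=False)[2][2])
E
python3 blk.py w5
```

```text
time: 6.77
tool_pos: [0.5439, -0.2229, 0.2768]
tcp_rot: [-1.315, -2.852, -0.001]
wrist_force: [0.6, -0.9, -1.9]
width: 0.551
time: 6.93
tool_pos: [0.5438, -0.2229, 0.2751]
tcp_rot: [-1.314, -2.852, -0.001]
wrist_force: [-0.1, 1.0, -3.1]
width: 0.549
[ 0.54376659 -0.22286224  0.27505642] [-1.31441950e+00 -2.85230057e+00 -1.11999043e-03] [-0.07564647  1.00622116 -3.0764131 ] [-4.31563640e-01  2.14208315e-01  1.91825530e+00  8.42475737e-04
  1.01012962e+00 -1.13916474e+00]
ztop tool 0.08982340304521808 11110
top edge mean [ 0.0598 -0.0007  0.091 ] ((59.67633056640625, -0.7121143341064453), (48.787227630615234, 3.4273133277893066), 88.90393829345703)
back face 5272 [ 0.058  -0.0004  0.1246] [-0.989   0.0022 -0.1477]
wood z hist (array([  50,  493,  551,  609,  896,  822,  502,  238,  664, 8138, 8126,
        439]), array([0.1291, 0.1303, 0.1314, 0.1326, 0.1338, 0.1349, 0.1361, 0.1373,
       0.1384, 0.1396, 0.1408, 0.1419, 0.1431]))
wood top [ 0.0199 -0.0001  0.1407] [-0.0002 -0.0015 -1.    ]
```

```bash
python3 plan.py 0.5416 0.090 0.235 109.8
```

```text
[{"slide": [0.73, 0.62, 0.12], "angular": [-0.002, -0.004, 0.398]}, {"slide": [0.75, 0.6, 0.12], "angular": [-0.002, -0.004, 0.398]}, {"slide": [0.77, 0.58, 0.12], "angular": [-0.002, -0.004, 0.398]}, {"slide": [0.79, 0.56, 0.12], "angular": [-0.002, -0.004, 0.398]}, {"slide": [0.79, 0.54, 0.12], "angular": [-0.002, -0.004, 0.398]}]
[{"slide": [0.82, 0.51, 0.12], "angular": [-0.002, -0.004, 0.398]}, {"slide": [0.82, 0.49, 0.12], "angular": [-0.002, -0.004, 0.398]}, {"slide": [0.84, 0.47, 0.12], "angular": [-0.002, -0.004, 0.398]}, {"slide": [0.86, 0.44, 0.12], "angular": [-0.002, -0.004, 0.398]}, {"slide": [0.86, 0.42, 0.12], "angular": [-0.002, -0.004, 0.398]}]
[{"slide": [0.88, 0.4, 0.12], "angular": [-0.002, -0.004, 0.398]}, {"slide": [0.88, 0.37, 0.12], "angular": [-0.002, -0.004, 0.398]}, {"slide": [0.9, 0.35, 0.12], "angular": [-0.002, -0.004, 0.398]}]
end [0.5417 0.09   0.235 ] 13
```

```bash
python3 -m creep '[{"slide":[0.73,0.62,0.12],"angular":[0,0,0.4]},{"slide":[0.75,0.6,0.12],"angular":[0,0,0.4]},{"slide":[0.77,0.58,0.12],"angular":[0,0,0.4]},{"slide":[0.79,0.56,0.12],"angular":[0,0,0.4]},{"slide":[0.79,0.54,0.12],"angular":[0,0,0.4]}]'
python3 -m creep '[{"slide":[0.82,0.51,0.12],"angular":[0,0,0.4]},{"slide":[0.82,0.49,0.12],"angular":[0,0,0.4]},{"slide":[0.84,0.47,0.12],"angular":[0,0,0.4]},{"slide":[0.86,0.44,0.12],"angular":[0,0,0.4]},{"slide":[0.86,0.42,0.12],"angular":[0,0,0.4]}]'
python3 -m creep '[{"slide":[0.8,0.4,0.12],"angular":[0,0,0.4]},{"slide":[0.6,0.37,0.12],"angular":[0,0,0.4]},{"slide":[0.3,0.35,0.12],"angular":[0,0,0.4]},{"slide":[0,0,0],"angular":[0,0,0]},{"slide":[0,0,0],"angular":[0,0,0]}]'
python3 snap.py w6; python3 snap.py s6 scene; python3 plan.py 0.5416 0.090 0.235 109.8
python3 -c "
from h import *
crop('pics/s6.png',270,90,400,190,6,'pics/cs6.png')"
```

```text
time: 7.4
tool_pos: [0.5418, -0.1014, 0.2567]
tcp_rot: [-1.51, -2.747, 0.001]
wrist_force: [0.4, -0.1, -2.1]
width: 0.552
time: 7.82
tool_pos: [0.541, 0.0187, 0.242]
tcp_rot: [-1.697, -2.635, 0.004]
wrist_force: [0.2, -0.2, -1.8]
width: 0.55
time: 8.23
tool_pos: [0.5504, 0.0678, 0.2336]
tcp_rot: [-1.802, -2.566, 0.004]
wrist_force: [-0.5, -1.0, -1.8]
width: 0.549
[0.55040696 0.06778393 0.2335581 ] [-1.80206251 -2.56611755  0.00444714] [-0.54842937 -0.96396893 -1.78704112] [ 7.71231194e-02  2.08604929e-01  2.01458267e+00  1.97886238e-03
  9.24782578e-01 -2.70397293e-01]
[0.55056316 0.06724956 0.23403976] [-1.80355891 -2.56590053  0.00376276] [ 0.45680987  0.30268693 -2.59853783] [ 7.61711069e-02  2.07884593e-01  2.01439863e+00  1.85434941e-03
  9.24883550e-01 -2.70412844e-01]
[{"slide": [0.5, -0.02, -0.01], "angular": [-0.029, -0.02, -0.007]}, {"slide": [0.49, -0.01, -0.01], "angular": [-0.029, -0.02, -0.007]}]
end [0.5417 0.0899 0.2351] 2
```

View pics/w6.png

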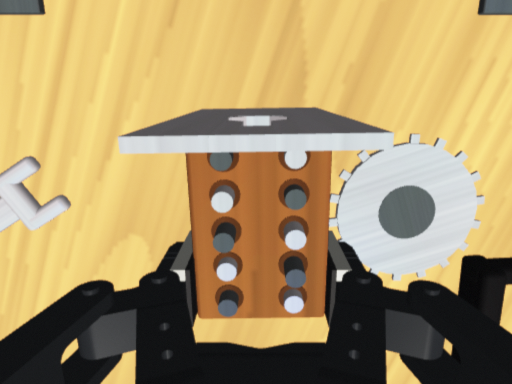

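View pics/cs6.png

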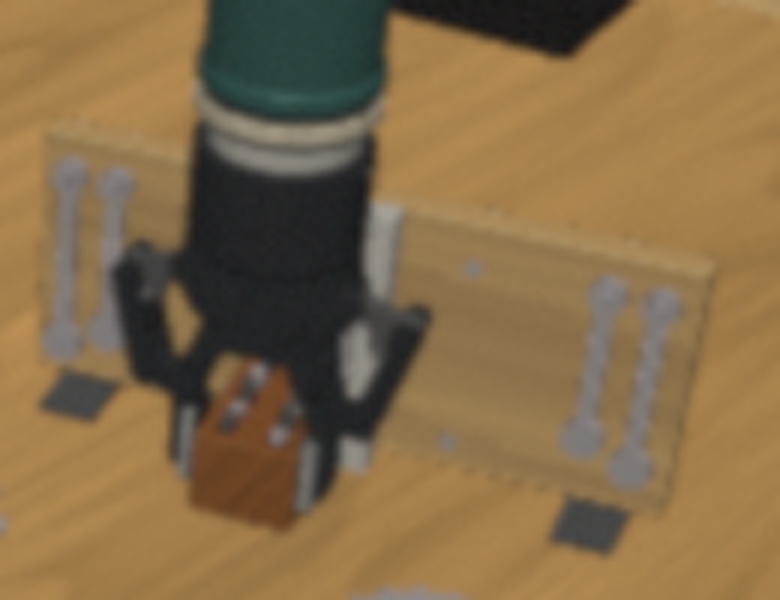

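```bash
python3 -m creep '[{"slide":[0.5,-0.03,0.05],"angular":[-0.03,-0.02,0]},{"slide":[0.6,0,0.05],"angular":[-0.03,-0.02,0]},{"slide":[0.4,0,0],"angular":[0,0,0]},{"slide":[0,0,0],"angular":[0,0,0]}]'
python3 snap.py w7; python3 blk.py w7
```

```text
time: 8.67
tool_pos: [0.5371, 0.1035, 0.233]
tcp_rot: [1.807, 2.569, 0.003]
wrist_force: [0.5, 1.4, -2.7]
width: 0.549
[0.53710365 0.10348874 0.23300116] [1.8068742  2.56911787 0.00258366] [ 0.47442185  1.44588071 -2.66999846] [ 1.44581909e-01  1.93872348e-01  2.03391326e+00  8.97842003e-04
  9.12163711e-01 -2.00881667e-01]
ztop tool 0.08980887360140818 11111
top edge mean [ 0.0598 -0.0008  0.091 ] ((59.653472900390625, -0.8372936248779297), (49.062137603759766, 3.4898736476898193), 89.16461181640625)
back face 5278 [ 0.058  -0.0005  0.1245] [-0.9893  0.0029 -0.1461]
wood z hist (array([ 106,  488,  558,  672,  811,  817,  468,  230,  645, 7333, 8768,
        627]), array([0.1293, 0.1305, 0.1316, 0.1327, 0.1339, 0.135 , 0.1361, 0.1373,
       0.1384, 0.1395, 0.1407, 0.1418, 0.143 ]))
wood top [ 0.02   -0.0001  0.1407] [0.0009 0.0004 1.    ]
```

View pics/w7.png

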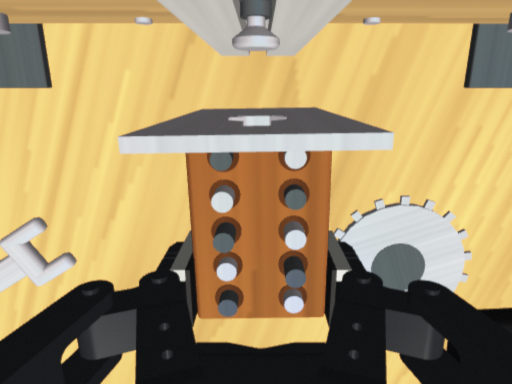

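```bash
cat > stud.py <<'E'
from h import *
import pickle,sys
np.set_printoptions(precision=4,suppress=True)
n=sys.argv[1]
st=pickle.load(open(f'pics/{n}.pkl','rb'));d=np.load(f'pics/{n}.npy')
m=imaging.camera_model('wrist');f,cx,cy=K(m);v,u=np.mgrid[:384,:512]
C=np.stack([(u-cx)/f*d,(v-cy)/f*d,d,np.ones_like(d)],-1)@m['tool_from_camera'].T
C=C[...,:3]
im=cv2.imread(f'pics/{n}.png')
crop(f'pics/{n}.png',150,0,370,130,3,f'pics/c_{n}.png')
for v in range(0,60,3): print(v,C[v,256],C[v,200 if v<30 else 240])
Rm=R.from_rotvec(st['tcp_rot']).as_matrix();print('tool x in world',Rm[:,0],'z',Rm[:,2],np.degrees(np.arctan2(Rm[1,0],Rm[0,0])))
h=C[:60,225:290].reshape(-1,3);h=h[(h[:,2]<.145)&(h[:,2]>.09)&(h[:,0]>.07)]
print('head z',np.percentile(h[:,2],[0,2,50,98,100]),len(h));print('y',np.percentile(h[:,1],[0,1,99,100]),'x',np.percentile(h[:,0],[0,1,50,99,100]))
E
python3 stud.py w7
```

```text
0 [ 0.0902 -0.001   0.127 ] [ 0.0864 -0.0125  0.1101]
3 [ 0.0898 -0.001   0.1282] [ 0.0863 -0.0128  0.1121]
6 [ 0.089  -0.001   0.1278] [ 0.0863 -0.0132  0.1147]
9 [ 0.0884 -0.001   0.1283] [ 0.0863 -0.0138  0.1181]
12 [ 0.088  -0.0011  0.1296] [ 0.0864 -0.0144  0.1215]
15 [ 0.0875 -0.0011  0.1311] [ 0.0866 -0.0151  0.126 ]
18 [ 0.0865 -0.0011  0.1294] [ 0.0863 -0.0155  0.1283]
21 [ 0.0858 -0.0011  0.1293] [ 0.0861 -0.0161  0.1316]
24 [ 0.0852 -0.0011  0.1303] [ 0.0865 -0.0171  0.1381]
27 [ 0.0844 -0.0011  0.1298] [ 0.0865 -0.0179  0.1429]
30 [ 0.0832 -0.001   0.127 ] [ 0.0864 -0.0063  0.1481]
33 [ 0.0826 -0.001   0.1275] [ 0.083  -0.0053  0.1301]
36 [ 0.0817 -0.001   0.1263] [ 0.082  -0.0052  0.1284]
39 [ 0.081  -0.001   0.1266] [ 0.0811 -0.0052  0.1273]
42 [ 0.0803 -0.001   0.1264] [ 0.0805 -0.0053  0.1282]
45 [ 0.0797 -0.0011  0.1271] [ 0.0799 -0.0053  0.1291]
48 [ 0.0795 -0.0011  0.1323] [ 0.0794 -0.0055  0.1319]
51 [ 0.0887 -0.0022  0.2333] [ 0.0866 -0.0099  0.2119]
54 [ 0.087  -0.0022  0.2325] [ 0.0865 -0.0107  0.2266]
57 [ 0.0855 -0.0023  0.2329] [ 0.0855 -0.011   0.2323]
tool x in world [-0.3381  0.9411  0.0004] z [ 0.0015  0.0009 -1.    ] 109.76217211909493
head z [0.1079 0.1114 0.1289 0.1429 0.1449] 2649
y [-0.0107 -0.0092  0.0075  0.0087] x [0.0793 0.0794 0.0863 0.0907 0.092 ]
```

View pics/c_w7.png

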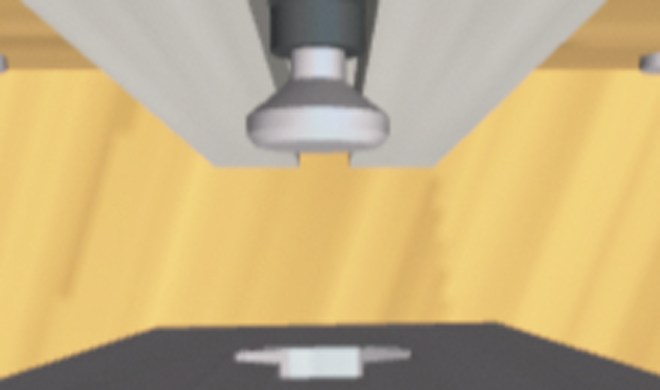

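```bash
python3 -m creep '[{"slide":[0.2,-0.01,0.12],"angular":[0,0,0]},{"slide":[0.24,0,0.11],"angular":[0,0,0]},{"slide":[0.1,0,0],"angular":[0,0,0]},{"slide":[0,0,0],"angular":[0,0,0]}]'
python3 snap.py w8;python3 stud.py w8 | tail -3
```

```text
time: 9.05
tool_pos: [0.533, 0.1155, 0.2271]
tcp_rot: [1.807, 2.568, 0.002]
wrist_force: [0.3, -0.1, -2.0]
width: 0.546
[0.53302344 0.11545431 0.2270842 ] [1.80710628e+00 2.56831047e+00 2.18904545e-03] [ 0.26355118 -0.10785273 -1.99108377] [ 1.67596610e-01  1.99059422e-01  2.04084775e+00  1.56198659e-04
  8.99828130e-01 -1.76998326e-01]
tool x in world [-0.3377  0.9412 -0.0002] z [ 0.0018  0.0004 -1.    ] 109.73826672638015
head z [0.09   0.0905 0.1077 0.1251 0.1329] 3209
y [-0.0063 -0.0061  0.0038  0.0051] x [0.0737 0.0738 0.0811 0.082  0.0822]
```

View pics/c_w8.png

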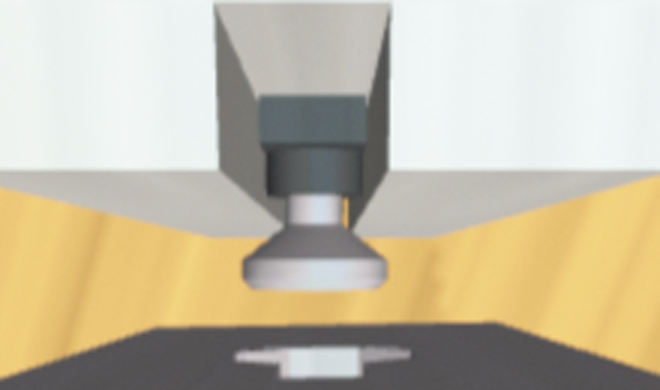

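```bash
python3 - <<'E'
from h import *
np.set_printoptions(precision=4,suppress=True)
for n in ['w7','w8']:
    d=np.load(f'pics/{n}.npy');m=imaging.camera_model('wrist');f,cx,cy=K(m);v,u=np.mgrid[:384,:512]
    C=(np.stack([(u-cx)/f*d,(v-cy)/f*d,d,np.ones_like(d)],-1)@m['tool_from_camera'].T)[...,:3]
    lo,hi=(30,50) if n=='w7' else (75,97)
    H=C[lo:hi,225:285].reshape(-1,3);H=H[(H[:,2]<.15)&(H[:,0]<.0855 if n=='w7' else H[:,2]<.15)]
    print(n,'head y',H[:,1].min(),H[:,1].max(),(H[:,1].min()+H[:,1].max())/2,'zmin',H[:,2].min(),'x',H[:,0].min(),H[:,0].max())
    for row in range(114,128,1):
        z=C[row,215:300,2]; k=np.where(z>.14)[0]
        if len(k): 
            L,Rr=215+k[0],215+k[-1]; print(row,L,Rr,C[row,L-1],C[row,Rr+1],(C[row,L-1,1]+C[row,Rr+1,1])/2)
    e=C[140,100:410];ok=np.where(e[:,2]<.1)[0];print('plate top y',e[ok[0]],e[ok[-1]],(e[ok[0]]+e[ok[-1]])/2)
E
```

```text
w7 head y -0.007793992983316515 0.0052023687893867805 -0.001295812096964867 zmin 0.03051885286586062 x 0.06868812639032083 0.08387862839803323
114 215 271 [ 0.0609 -0.0147  0.1434] [0.0613 0.0037 0.1384] -0.0055350021810350045
plate top y [ 0.0602 -0.0245  0.0901] [0.0601 0.0231 0.091 ] [ 0.0601 -0.0007  0.0905]
w8 head y -0.007680865324355072 0.004755577368668051 -0.0014626439778435102 zmin 0.03051885286586062 x 0.06712319949665511 0.07219551275775273
114 215 268 [ 0.061  -0.0145  0.1416] [0.0612 0.0028 0.1396] -0.0058627788257665445
plate top y [ 0.0602 -0.0245  0.0901] [0.0603 0.0226 0.0898] [ 0.0602 -0.0009  0.09  ]
```

```bash
python3 -m creep '[{"slide":[0.1,-0.02,0],"angular":[0,0,0]},{"slide":[0.08,0,0],"angular":[0,0,0]},{"slide":[0,0,0],"angular":[0,0,0]}]'
python3 -m creep '[{"slide":[0.08,0,0],"angular":[0,0,0]},{"slide":[0,0,0],"angular":[0,0,0]}]'
python3 -m creep '[{"slide":[0.06,0,0],"angular":[0,0,0]},{"slide":[0,0,0],"angular":[0,0,0]}]'
```

```text
time: 9.35
tool_pos: [0.5314, 0.1194, 0.2276]
tcp_rot: [1.807, 2.567, 0.003]
wrist_force: [0.9, 0.0, -2.4]
width: 0.556
time: 9.52
tool_pos: [0.5307, 0.1213, 0.2276]
tcp_rot: [1.807, 2.567, 0.003]
wrist_force: [-0.8, 0.4, -2.5]
width: 0.552
time: 9.68
tool_pos: [0.5302, 0.1226, 0.2275]
tcp_rot: [1.807, 2.567, 0.003]
wrist_force: [-0.0, 0.3, -1.9]
width: 0.554
```

```bash
python3 -m creep '[{"slide":[0.06,0,0],"angular":[0,0,0]},{"slide":[0,0,0],"angular":[0,0,0]}]'
python3 -m creep '[{"slide":[0.06,0,0],"angular":[0,0,0]},{"slide":[0,0,0],"angular":[0,0,0]}]'
python3 snap.py w9;python3 -c "
from h import *
crop('pics/w9.png',150,0,370,160,3,'pics/c_w9.png')"
```

```text
time: 9.85
tool_pos: [0.5297, 0.1241, 0.2275]
tcp_rot: [1.807, 2.567, 0.003]
wrist_force: [0.8, 0.2, -1.7]
width: 0.555
time: 10.02
tool_pos: [0.5292, 0.1255, 0.2275]
tcp_rot: [1.807, 2.567, 0.003]
wrist_force: [0.3, 0.4, -2.4]
width: 0.553
[0.52917946 0.12548343 0.22753105] [1.80719365 2.56740685 0.00328441] [ 0.27464414  0.38757041 -2.36091216] [ 1.87002346e-01  1.95523391e-01  2.04417719e+00  1.00402853e-04
  8.99052773e-01 -1.57181213e-01]
```

View pics/c_w9.png

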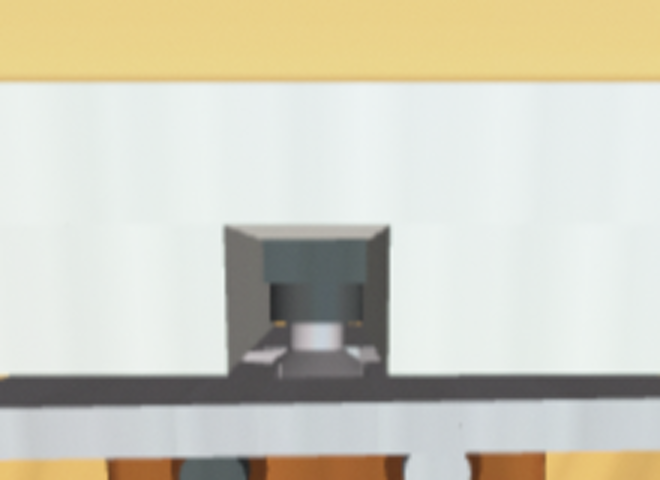

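The stud head has gone into the large end with no contact force, and the gap to the rail is under 2 mm. I'll press on in 1 mm steps.

```bash
python3 -m creep '[{"slide":[0.04,0,0],"angular":[0,0,0]},{"slide":[0,0,0],"angular":[0,0,0]}]'
python3 -m creep '[{"slide":[0.03,0,0],"angular":[0,0,0]},{"slide":[0,0,0],"angular":[0,0,0]}]'
```

```text
time: 10.23
tool_pos: [0.5289, 0.1264, 0.2275]
tcp_rot: [1.807, 2.567, 0.003]
wrist_force: [-0.2, 0.1, -2.1]
width: 0.549
time: 10.4
tool_pos: [0.5286, 0.127, 0.2275]
tcp_rot: [1.807, 2.567, 0.003]
wrist_force: [0.0, -1.0, -1.5]
width: 0.552
```

```bash
python3 -m creep '[{"slide":[0.02,0,0],"angular":[0,0,0]},{"slide":[0,0,0],"angular":[0,0,0]}]'
python3 -m creep '[{"slide":[0.02,0,0],"angular":[0,0,0]},{"slide":[0,0,0],"angular":[0,0,0]}]'
```

```text
time: 10.57
tool_pos: [0.5286, 0.1272, 0.2275]
tcp_rot: [1.807, 2.567, 0.003]
wrist_force: [1.1, -2.1, -3.4]
width: 0.556
time: 10.73
tool_pos: [0.5285, 0.1273, 0.2275]
tcp_rot: [1.806, 2.566, 0.002]
wrist_force: [1.5, -3.6, -3.3]
width: 0.549
```

```bash
python3 -m creep '[{"slide":[0.02,0,0],"angular":[0,0,0]},{"slide":[0,0,0],"angular":[0,0,0]},{"slide":[0,0,0],"angular":[0,0,0]}]'
python3 -m creep '[{"slide":[0,0,0.08],"angular":[0,0,0]},{"slide":[0,0,0.08],"angular":[0,0,0]},{"slide":[0,0,0],"angular":[0,0,0]}]'
```

```text
time: 10.98
tool_pos: [0.5285, 0.1274, 0.2274]
tcp_rot: [1.806, 2.566, 0.001]
wrist_force: [2.1, -6.7, -4.1]
width: 0.551
time: 11.23
tool_pos: [0.529, 0.1276, 0.2242]
tcp_rot: [1.806, 2.565, 0.004]
wrist_force: [3.3, -6.3, -1.2]
width: 0.551
```

```bash
python3 -m creep '[{"slide":[0,0,0.08],"angular":[0,0,0]},{"slide":[0,0,0.08],"angular":[0,0,0]},{"slide":[0,0,0],"angular":[0,0,0]}]'
python3 -m creep '[{"slide":[0,0,0.08],"angular":[0,0,0]},{"slide":[0,0,0.08],"angular":[0,0,0]},{"slide":[0,0,0],"angular":[0,0,0]}]'
```

```text
time: 11.48
tool_pos: [0.5293, 0.1278, 0.2209]
tcp_rot: [1.806, 2.565, 0.005]
wrist_force: [1.6, -5.7, 3.0]
width: 0.548
time: 11.73
tool_pos: [0.5292, 0.1277, 0.2172]
tcp_rot: [1.805, 2.565, 0.004]
wrist_force: [0.6, -5.6, 1.6]
width: 0.554
```

```bash
python3 -m creep '[{"slide":[0,0,0.08],"angular":[0,0,0]},{"slide":[0,0,0.08],"angular":[0,0,0]},{"slide":[0,0,0],"angular":[0,0,0]}]'
python3 -m creep '[{"slide":[0,0,0.06],"angular":[0,0,0]},{"slide":[0,0,0.04],"angular":[0,0,0]},{"slide":[0,0,0],"angular":[0,0,0]}]'
python3 snap.py w10; python3 snap.py s10 scene;python3 -c "
from h import *
crop('pics/s10.png',270,90,400,190,6,'pics/cs10.png')
crop('pics/w10.png',150,0,370,160,3,'pics/c_w10.png')"
```

```text
time: 11.98
tool_pos: [0.5292, 0.1277, 0.2131]
tcp_rot: [1.805, 2.565, 0.004]
wrist_force: [-0.2, -7.1, 3.7]
width: 0.55
time: 12.23
tool_pos: [0.5292, 0.1277, 0.2108]
tcp_rot: [1.805, 2.565, 0.004]
wrist_force: [-1.4, -6.2, 5.5]
width: 0.549
[0.52922938 0.12773467 0.21080377] [1.80535721 2.56541376 0.00407164] [-1.44584979 -6.15450841  5.47761859] [ 1.91565404e-01  2.19244280e-01  2.05297747e+00 -1.99903562e-03
  8.64307211e-01 -1.51487929e-01]
[0.5292235  0.12774808 0.21079702] [1.80531176 2.56536211 0.00416793] [-1.16193834 -6.86825118  6.06655263] [ 1.91593825e-01  2.19222942e-01  2.05302014e+00 -2.00808230e-03
  8.64194310e-01 -1.51458300e-01]
```

View pics/c_w10.png

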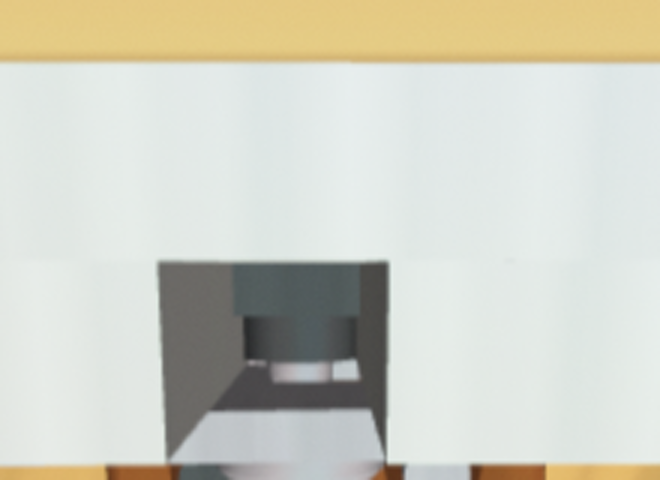

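```bash
python3 -m creep '[{"slide":[-0.01,0,0.03],"angular":[0,0,0]},{"slide":[0,0,0.02],"angular":[0,0,0]},{"slide":[0,0,0],"angular":[0,0,0]}]'
python3 -m creep '[{"slide":[0,0,0.03],"angular":[0,0,0]},{"slide":[0,0,0],"angular":[0,0,0]}]'
```

```text
time: 12.58
tool_pos: [0.5292, 0.1277, 0.2096]
tcp_rot: [1.806, 2.566, 0.004]
wrist_force: [-0.2, -5.3, 6.3]
width: 0.55
time: 12.75
tool_pos: [0.5293, 0.1277, 0.2089]
tcp_rot: [1.805, 2.566, 0.004]
wrist_force: [-1.6, -6.5, 8.3]
width: 0.551
```

```bash
python3 -m creep '[{"slide":[0,0,0.03],"angular":[0,0,0]},{"slide":[0,0,0],"angular":[0,0,0]}]'
python3 -m creep '[{"slide":[0,0,0.03],"angular":[0,0,0]},{"slide":[0,0,0],"angular":[0,0,0]}]'
python3 -m creep '[{"slide":[0,0,0.02],"angular":[0,0,0]},{"slide":[0,0,0],"angular":[0,0,0]}]'
```

```text
time: 12.92
tool_pos: [0.5293, 0.1277, 0.2084]
tcp_rot: [1.805, 2.566, 0.005]
wrist_force: [-1.6, -5.1, 8.3]
width: 0.551
time: 13.08
tool_pos: [0.5294, 0.1277, 0.208]
tcp_rot: [1.805, 2.566, 0.004]
wrist_force: [-3.6, -6.2, 11.5]
width: 0.554
time: 13.25
tool_pos: [0.5294, 0.1277, 0.2079]
tcp_rot: [1.805, 2.566, 0.004]
wrist_force: [-4.4, -7.0, 14.5]
width: 0.547
```

```bash
python3 snap.py w11; python3 blk.py w11; python3 snap.py s11 scene;python3 -c "
from h import *
crop('pics/s11.png',270,90,400,190,6,'pics/cs11.png')"
```

```text
[0.52941109 0.12768275 0.20788065] [1.80492538 2.56597784 0.0043167 ] [-4.41257356 -7.0083909  14.46746897] [ 1.91323508e-01  2.23718212e-01  2.05412322e+00 -1.65973346e-03
  8.58721977e-01 -1.52374458e-01]
ztop tool 0.0828974090597499 4315
top edge mean [ 0.0643 -0.0047  0.084 ] ((64.44103240966797, -2.4948058128356934), (9.298803329467773, 6.764798641204834), 89.94649505615234)
back face 3948 [ 0.0607 -0.0028  0.1004] [-0.9817 -0.0074 -0.1905]
wood z hist (array([  58,  465,  592,  589,  773,  701,  495,  242,  762, 7718, 7499,
        421]), array([0.1289, 0.1301, 0.1312, 0.1324, 0.1336, 0.1347, 0.1359, 0.1371,
       0.1382, 0.1394, 0.1406, 0.1417, 0.1429]))
wood top [ 0.0184 -0.0001  0.1405] [-0.0089 -0.0016 -1.    ]
[0.52941168 0.12768856 0.20788091] [1.80489249 2.56596912 0.00439803] [-3.9667037  -6.76611727 13.51978316] [ 1.91328241e-01  2.23704756e-01  2.05413973e+00 -1.63696298e-03
  8.58663533e-01 -1.52398472e-01]
```

View pics/w11.png

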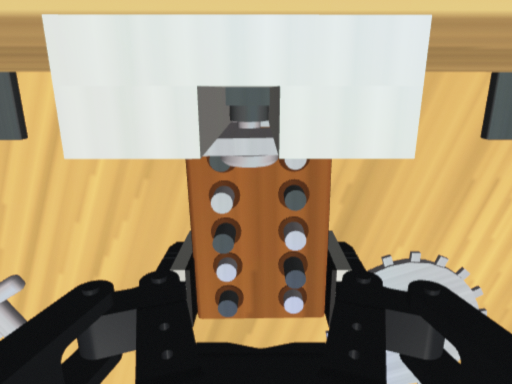

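View pics/cs11.png

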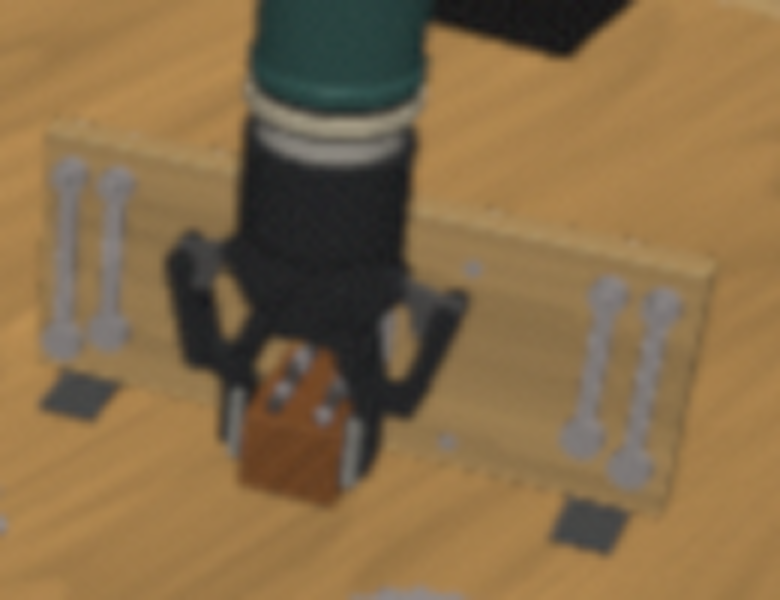

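```bash
python3 -m creep '[{"slide":[0,0,0.03],"angular":[0,0,0]},{"slide":[0,0,0],"angular":[0,0,0]}]'
python3 -m creep '[{"slide":[-0.03,0,-0.04],"angular":[0,0,0]},{"slide":[0,0,-0.04],"angular":[0,0,0]},{"slide":[0,0,0],"angular":[0,0,0]}]'
```

```text
time: 13.52
tool_pos: [0.5295, 0.1277, 0.2076]
tcp_rot: [1.805, 2.566, 0.004]
wrist_force: [-5.4, -7.3, 17.5]
width: 0.553
time: 13.77
tool_pos: [0.5293, 0.1275, 0.208]
tcp_rot: [1.806, 2.566, 0.006]
wrist_force: [-2.3, -2.5, 8.7]
width: 0.549
```

```bash
python3 -m creep '[{"slide":[0,0,0],"angular":[0,0,0]},{"slide":[0,0,0],"angular":[0,0,0]}]' - 20
python3 -m creep '[{"slide":[0,0,0],"angular":[0,0,0]},{"slide":[0,0,0],"angular":[0,0,0]},{"slide":[0,0,0],"angular":[0,0,0]},{"slide":[0,0,0],"angular":[0,0,0]}]' -0.5
python3 snap.py w12;python3 blk.py w12 | tail -1
```

```text
time: 13.93
tool_pos: [0.5294, 0.1275, 0.208]
tcp_rot: [1.806, 2.566, 0.005]
wrist_force: [-3.1, -3.0, 9.0]
width: 0.551
time: 14.27
tool_pos: [0.5284, 0.1276, 0.206]
tcp_rot: [1.807, 2.568, 0.003]
wrist_force: [-0.1, 0.1, -0.1]
width: 0.749
[0.528422   0.12760631 0.20596511] [1.80746225 2.56764201 0.00304721] [-0.05513193  0.06196591 -0.09232072] [ 1.91060408e-01  2.25560139e-01  2.05625412e+00  2.80135123e-04
  8.57288245e-01 -1.53190175e-01]
wood top [ 0.0186 -0.0003  0.1383] [-0.0023 -0.0069 -1.    ]
```

View pics/w12.png

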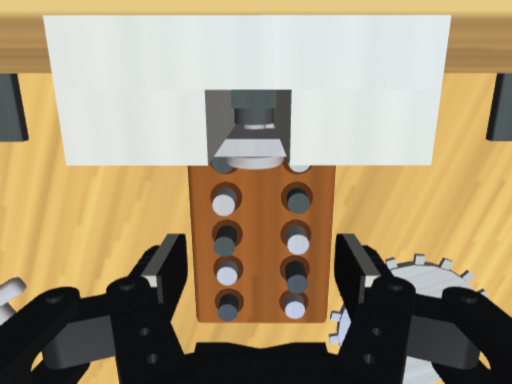

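```bash
python3 -m creep '[{"slide":[0,0,-0.3],"angular":[0,0,0]},{"slide":[0,0,-0.6],"angular":[0,0,0]},{"slide":[-0.1,0,-0.9],"angular":[0,0,0]},{"slide":[-0.3,0,-0.9],"angular":[0,0,0]},{"slide":[-0.5,0,-0.8],"angular":[0,0,0]}]'
python3 -m creep '[{"slide":[-0.9,0,0],"angular":[0,0.9,0]},{"slide":[-0.9,0,0],"angular":[0,0.9,0]},{"slide":[-0.9,0,0],"angular":[0,0.9,0]},{"slide":[-0.9,0,0.2],"angular":[0,0.9,0]},{"slide":[-0.9,0,0.2],"angular":[0,0.9,0]}]'
python3 -m creep '[{"slide":[-0.8,0,0],"angular":[0,0.9,0]},{"slide":[-0.8,0,0],"angular":[0,0.9,0]},{"slide":[-0.5,0,0],"angular":[0,0.9,0]},{"slide":[0,0,0],"angular":[0,0,0]},{"slide":[0,0,0],"angular":[0,0,0]}]'
python3 snap.py w13;python3 snap.py s13 scene;python3 snap.py t13 top;python3 -c "
from h import *
crop('pics/s13.png',270,90,400,190,6,'pics/cs13.png')"
```

```text
time: 14.73
tool_pos: [0.5357, 0.1067, 0.2953]
tcp_rot: [1.806, 2.569, 0.004]
wrist_force: [0.7, 0.1, -0.3]
width: 0.752
time: 15.15
tool_pos: [0.5736, 0.0026, 0.2716]
tcp_rot: [-1.654, -2.352, -0.271]
wrist_force: [-0.1, -0.1, -0.7]
width: 0.75
time: 15.57
tool_pos: [0.5893, -0.0432, 0.2507]
tcp_rot: [-1.558, -2.21, -0.401]
wrist_force: [-0.6, -1.0, 0.4]
width: 0.754
[ 0.58932957 -0.04318507  0.25071616] [-1.5581905  -2.21027216 -0.40117973] [-0.58694497 -1.03414304  0.43722393] [-0.23508856  0.33766776  1.85581488  0.43688028  1.26713681 -0.77800555]
[ 0.5892319  -0.04237833  0.25125224] [-1.55701463 -2.21188135 -0.4013819 ] [-0.20941725 -0.16623025  0.68387122] [-0.23379212  0.33647546  1.85619045  0.43693791  1.26701653 -0.77797867]
[ 0.58917428 -0.04181037  0.25161534] [-1.55589098 -2.2131027  -0.40163115] [ 0.28761312 -0.28395185  0.38132909] [-0.23289361  0.33570644  1.85641031  0.43704047  1.26701598 -0.7782093 ]
```

View pics/w13.png

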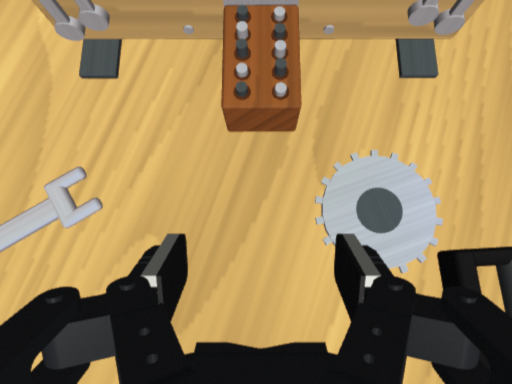

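View pics/cs13.png

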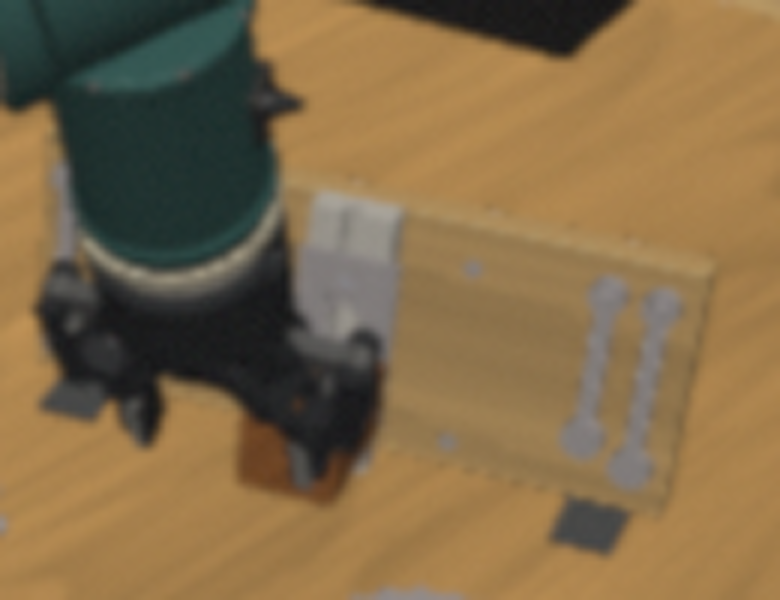

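View pics/t13.png

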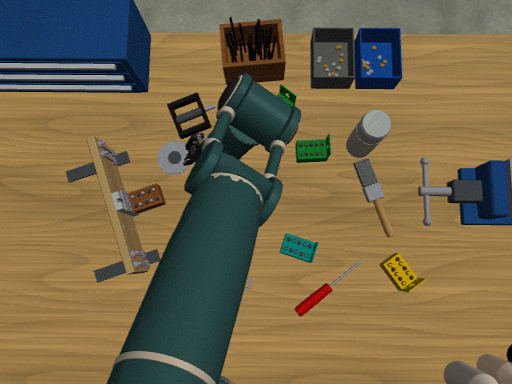

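```bash
python3 -m creep '[{"slide":[-0.2,0,-0.4],"angular":[0,0.95,0]},{"slide":[-0.2,0,-0.4],"angular":[0,0.95,0]},{"slide":[-0.2,0,-0.4],"angular":[0,0.95,0]},{"slide":[-0.2,0,-0.4],"angular":[0,0.95,0]},{"slide":[0,0,0],"angular":[0,0.95,0]}]'
python3 -m creep '[{"slide":[0,0,0],"angular":[0,0,0]},{"slide":[0,0,0],"angular":[0,0,0]}]'
python3 snap.py w14
python3 - <<'E'
from h import *
import pickle
np.set_printoptions(precision=4,suppress=True)
crop('pics/w14.png',180,0,360,150,4,'pics/c14.png')
st=pickle.load(open('pics/w14.pkl','rb'));W=cloud('wrist',np.load('pics/w14.npy'),st)
n=np.array([-.3384,.941,0]);n/=np.linalg.norm(n);t=np.cross([0,0,1],n);c=np.array([.5068,.1849,0])
L=(W-c)@np.c_[n,t,[0,0,1]]
X=L[:200,180:360].reshape(-1,3);X=X[~np.isnan(X).any(1)&(abs(X[:,1])<.03)]
p=X[(X[:,0]<-.0015)&(X[:,0]>-.0048)&(X[:,2]>.07)];q=p.mean(0);print('plate front',q,np.linalg.svd(p-q,full_matrices=False)[2][2],p.max(0),p.min(0),len(p))
w=X[(X[:,0]<-.01)&(X[:,0]>-.075)&(abs(X[:,2]-.0675)<.003)];q=w.mean(0);print('wood top',q,np.linalg.svd(w-q,full_matrices=False)[2][2],len(w))
h=X[(X[:,0]<-.0055)&(X[:,0]>-.0105)&(X[:,2]>.085)];print('head',len(h),h.min(0),h.max(0),h.mean(0))
E
```

```text
time: 16.13
tool_pos: [0.6034, -0.0793, 0.2752]
tcp_rot: [-1.374, -1.959, -0.615]
wrist_force: [0.3, -0.4, 0.5]
width: 0.751
time: 16.3
tool_pos: [0.6023, -0.0784, 0.2729]
tcp_rot: [-1.375, -1.958, -0.61]
wrist_force: [0.2, 0.1, -0.5]
width: 0.747
[ 0.60226746 -0.078423    0.27287544] [-1.37533273 -1.95821264 -0.6102062 ] [ 0.22004051  0.12283318 -0.50578762] [-0.33691421  0.42927785  1.75484488  0.6123379   1.56288468 -0.88487313]
plate front [-0.0031 -0.0016  0.098 ] [-1.      0.0004  0.0036] [-0.0015  0.0227  0.1393] [-0.0048 -0.0257  0.07  ] 2175
wood top [-0.0461 -0.0018  0.068 ] [-0.0056  0.008   1.    ] 3081
head 169 [-0.0094 -0.0058  0.0948] [-0.0056  0.0063  0.1074] [-0.0077  0.0001  0.1021]
```

View pics/c14.png

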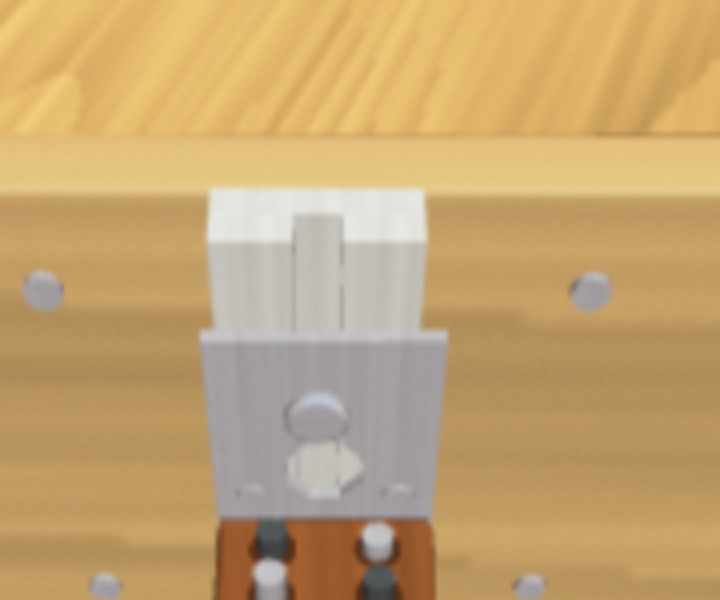

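```bash
python3 -c "
from h import *
a=cv2.imread('pics/top0.png').astype(int);b=cv2.imread('pics/t13.png').astype(int)
print([ (n,abs(a[v0:v1,u0:u1]-b[v0:v1,u0:u1]).mean().round(1)) for n,(u0,u1,v0,v1) in dict(can=(340,400,100,165),brush=(350,400,155,240),screw=(290,365,258,318),jar_pedal=(165,215,90,140),teal=(275,325,230,265)).items()])
print(bot.read_state()['time'], order.finish_job())"
```

```text
[('can', np.float64(18.2)), ('brush', np.float64(17.8)), ('screw', np.float64(18.4)), ('jar_pedal', np.float64(16.7)), ('teal', np.float64(16.2))]
the job is handed in; nothing more can be done
16.35 None
```

The bit block is hanging on the stud, let go and upright, and I handed the job in at 16.4 s of the 64 s allowed. No verdict is reported back.

**What I did:** I took the brown block with the steel back plate and left the coloured look-alikes alone. The stud's axis was measured at about 0.100–0.102 m above the bench. The large end of the keyhole went over the stud head without contact. I pressed the plate flat with about 7 N and slid the block down about 19.5 mm to a hard stop. The wrist force peaked at about 20 N.

**Last checks (wrist camera, after letting go):**
- **On the stud:** the stud head is seated above the round end of the keyhole. Its centre is about 19 mm above the keyhole point, where fully home is 18 mm; the measurement is good to about 1–2 mm.
- **Flat and upright:** the plate's front face is 3.1 mm off the rail, which is the plate's own thickness. The block is level to within about 0.01 rad.
- **Sideways:** the slot sits about 1 to 2 mm off the stud, within the 5 mm limit.
- **Gripper:** it is clear of the block.

**Checks that disagreed or settled nothing:**
- **Slide length:** the stop came 1.5 mm later than the nominal 18 mm. I put this down to starting that much high, as the head has about that much play in the hole.
- **Other things on the bench:** an automatic before/after comparison of the top pictures was inconclusive, because the whole picture changed about evenly (16–18 grey levels in every patch). By eye, nothing visible in the top view had moved. The arm hid the spanner and part of the bench, though the last wrist pictures showed the spanner's end and the sprocket lying undisturbed.

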